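# Turn a fired test tile over through the rod turner

### The arm

A 6-joint arm with a two-finger parallel gripper is mounted at the origin on a cart in front of the work surface, level with it; the furniture and walls round the work are solid. World frame = base frame: x ahead of the robot, y to its left, z up, the work surface at z = 0. Lengths are in mm, angles in rad, forces in N, time in s.
With the tool pointing down it reaches from about 350 to 775 mm from the base axis. Payload 7.3 kg.
Tool frame: the origin (TCP) lies at the very end of the fingers, on their centre line; the grasp point (between the pads) lies 19 mm behind it (pinch_z is the distance from the TCP to the grasp point, in mm); z points along the fingers, y is the direction in which the jaws open and shut (so a half turn about z gives the same grasp; the last joint's range is limited). The gripper opens to 92 mm and grips with 3 to 60 N. Pads are 19 mm wide; open, the fingers measure 130 mm over their backs; the gripper's body (75 mm by 190 mm) begins 47 mm behind the grasp point.
Start: joints at [1.067, 0.342, 1.524, -0, 1.275, -0.146], TCP at [183.849, 491.777, 226.741] pointing down, gripper open.
Joint ranges: [-2.53, 2.53], [-0.77, 2.02], [0.04, 2.7], [-1, 4.14], [0.28, 2.66], [-3.11, 3.11]. Speed limits (rad/s): [2.57, 2.57, 3.14, 3.14, 3.14, 3.14].

### API

Orientations are given as [roll, pitch, yaw] about the fixed x, y, z axes, in that order (R = Rz(yaw) Ry(pitch) Rx(roll)).
In Python, from plant import * gives the robot as it stands.
- The arm moves only by the tool step_arm, never from a script. Its argument "moves" is one flat list of numbers, 7 for each row, row after row: the shift along the tool's x, y, z scaled (see below), then the turn, a rotation vector about the tool's x, y, z scaled (see below), then the closure, from -1 (fully open) to 1 (shut). A call has 1 to 8 rows; each row shifts and turns the pose as measured when the row begins, along the tool's axes as they then stand; what a row does not reach is not made up. The controller multiplies each number of a shift by 2 cm and each number of a turn by 4 degrees. A row lasts 1/12 s, in which the tool goes at most 41.7 mm and 7.16 degrees, less where a joint would pass 70% of its speed; a pose out of reach is approached as far as the arm can. A call with a number of a shift or a turn outside -1 to 1 is refused whole. A call with a gripper value outside its range is refused whole. The fingers move at their own pace and stop on an object; the grip force is fixed at half the most. Time passes only in rows, so rows that do not move let the fingers close. It gives the time, the measured TCP pose, the force and the opening at its end, in the units of the state.
- get_obs(): the state, without advancing time (a new reading comes with each control period).
- capture(name): name is "scene" or "top"; returns the picture (480x640x3 uint8, red, green, blue); there is no depth.
- get_calibration(name): a dict with "mtx" (3x3 intrinsics, pixels), "eye" and "orientation" of the camera in the world. Camera axes: x right, y down, z forward; pixel columns grow to the right and rows downward; lengths in mm; the calibration is good to about 2 mm. A picture is of the moment at which its call begins. get_calibration takes no time and is no camera call.
- close_job(): hands the job in, once; it reports no verdict.
The state is a dict: "time": time; "joint_positions": joint angles; "dq": joint speeds; "tau": joint torques, N m; "tool_pos": TCP position; "tcp_rot": TCP orientation; "contact_force": force on the tool from outside, world axes, zero at the start; "moment": the same for the moment, N m; "grip_width": finger opening in mm.
Only numpy, scipy, OpenCV 4.12 (cv2) and the standard library are available. Lean on these libraries where they do the work, as an engineer would, in place of code of your own. Each camera call takes 0.05 s, during which the arm holds its last target.

### The job

The back of the blue-glazed test tile is to be marked, so turn the tile over with the rod turner: lay it glaze side up on the sloping infeed, square between the cheeks, and push it past the two spring leaves so that it drops through the twisted slot and ends lying glaze side down on the felt of the catch tray. Do not let it fall on the table, and leave the ochre and green tiles where they lie.

Things in the scene. Friction and masses are not known exactly. Their poses are not given: they have to be found in the camera images.
- blue_tile_centre (a point): fired test tile, 66 x 66 x 10 mm, square; deep blue glaze on its upper face, bare reddish-brown clay below. Point at its middle, 5 mm above its underside; z points out of the glazed face, x and y along its edges. About 0.11 kg (varies). Lies glaze up on the batten, edges nearly along the batten's; overhangs the batten's rail by 13 mm at both long sides, where it can be gripped.
- ochre_tile_centre (a point): fired test tile, 66 x 66 x 10 mm, square; ochre glaze on its upper face, bare reddish-brown clay below. Point at its middle, 5 mm above its underside; z points out of the glazed face, x and y along its edges. About 0.11 kg (varies). Stays on the batten.
- green_tile_centre (a point): fired test tile, 66 x 66 x 10 mm, square; grey-green glaze on its upper face, bare reddish-brown clay below. Point at its middle, 5 mm above its underside; z points out of the glazed face, x and y along its edges. About 0.11 kg (varies). Stays on the batten.
- batten: fixed wooden batten: a rail 270 mm long (its x), 40 mm wide, top at 26 mm, underside 4 mm over the table, on two cross feet 30 x 90 x 8 mm, 118 mm either side of its middle. Origin on the table under its middle, z up. Carries three tiles in a row at about -84, 0 and +84 mm along x, in any order.
- turner: fixed tile turner on a 150 x 440 mm base board, 380 mm high at its infeed end. Origin on the table, z up, +y the horizontal direction of travel. Infeed bed and cheeks slope down at 45 deg along (0, 0.707, -0.707) of this frame; upward normal of the bed (0, 0.707, 0.707). The rod slot steepens to 55 deg, twists half round over 260 mm and runs out into the tray. Tile on rods or bed: friction about 0.15.
- infeed (a point): point on the surface of the infeed bed under the middle of a tile that rests against the spring leaves; axes as the turner's. The bed is plywood, 44 mm wide (tiles overhang 11 mm each side), flat from 83 mm up the slope of this point to 50 mm down it. Cheeks 69 mm apart start 20 mm down the slope of it; their lead-ins flare to 83 mm apart 8 mm up the slope of it. Cheeks stand 14 mm over the bed.
- mouth (a point): point on the bed level where the rod slot begins, midway between the cheeks, 53.5 mm down the slope from infeed. Spring leaves, one in each cheek, lean 7 mm in and meet the tile's leading edge 33 mm down from infeed; 4 to 10 N along the slope pushes a tile past. They grip its sides until its trailing edge is level with this point; then it falls by itself. Above the bed it is open down to 18 mm past this point.
- slot_middle (a point): point on the axis of the twisted slot, half-way along it, where the tile stands on edge. The slot is a cage of ten steel rods, about 72 x 38 mm inside.
- tray_felt (a point): point on the felt where a turned tile comes to rest, near the middle of the catch tray's free floor; axes as the turner's. Tray 112 mm wide inside, side walls 34 mm high, end wall 70 mm high, 66 mm beyond this point along +y; a bent sheet, the run-out, ends 70 mm before it.

How it is judged:
By the outcome, as a careful person would: the job done as asked, in the order asked, and still so for the second after the job is handed in, with the robot touching nothing.
It also fails if it takes over 58 s, if anything falls off the work surface, if the arm or the gripper's body presses on something with over 40 N, if the wrist force passes 120 N, or if a joint passes its speed limit or range.

## Working session

There is one attempt and no reset: what is moved stays moved. The work goes in short steps, Python scripts to look and compute and a tool call to move; the robot and the scene stay as the last step left them, time stands still between calls to the robot, and variables do not carry over. Pictures are saved under pics/ and viewed, and the job is handed in when it is done.

Besides the shell and the picture viewer there is one more tool, called as name(argument=value, ...) on one line, values as JSON. step_arm: Moves the arm, as the interface text tells. Shifts and turns lie within -1 to 1; 1 stands for 2 cm of shift or 4 degrees of turn. Its arguments: {"type":"object","properties":{"moves":{"type":"array"}},"required":["moves"]}

```bash
ls; mkdir -p pics; python3 - <<'E'
from plant import *
import cv2
print(get_obs())
for n in("scene","top"):
    im=capture(n); cv2.imwrite(f"pics/{n}0.png",im[:,:,::-1]); print(get_calibration(n))
E
```

```text
pics
{'time': 0.0, 'joint_positions': array([ 1.06697308e+00,  3.42745847e-01,  1.52500835e+00,  3.03107560e-06,
        1.27537819e+00, -1.46004849e-01]), 'dq': array([-4.96649092e-04,  6.41643895e-05, -8.01331448e-04, -1.44407814e-04,
       -1.27865586e-03,  8.29093129e-04]), 'tau': array([ 2.74539962e-04, -4.31253433e+01, -2.44212574e+01,  7.18394620e-02,
        5.61128114e-02, -1.38628261e-04]), 'tool_pos': array([183.65861603, 491.40408178, 226.03597677]), 'tcp_rot': array([-3.14006972e+00, -2.26878582e-04,  2.78377320e+00]), 'contact_force': array([ 0.03913311, -0.2236995 ,  0.96165156]), 'moment': array([-0.03365705, -0.01561217, -0.01151406]), 'grip_width': 91.94369706840774}
{'mtx': array([[451.61853863,   0.        , 325.303801  ],
       [  0.        , 451.61853863, 234.10123797],
       [  0.        ,   0.        ,   1.        ]]), 'eye': array([-207.38748583, -617.0017949 ,  905.54464044]), 'orientation': array([-2.20363096,  0.01981147, -0.90791699])}
{'mtx': array([[463.77189207,   0.        , 310.4788692 ],
       [  0.        , 463.77189207, 249.84219769],
       [  0.        ,   0.        ,   1.        ]]), 'eye': array([ 387.40892341,  -13.52484839, 1440.64031057]), 'orientation': array([-3.03162737,  0.00819234, -1.59934551])}
```

View pics/scene0.png

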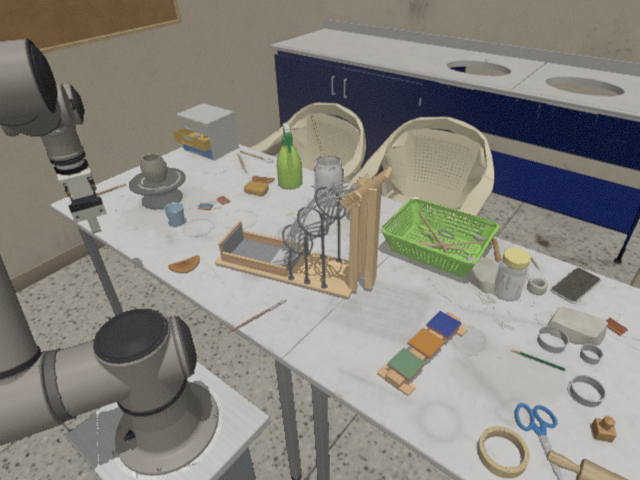

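View pics/top0.png

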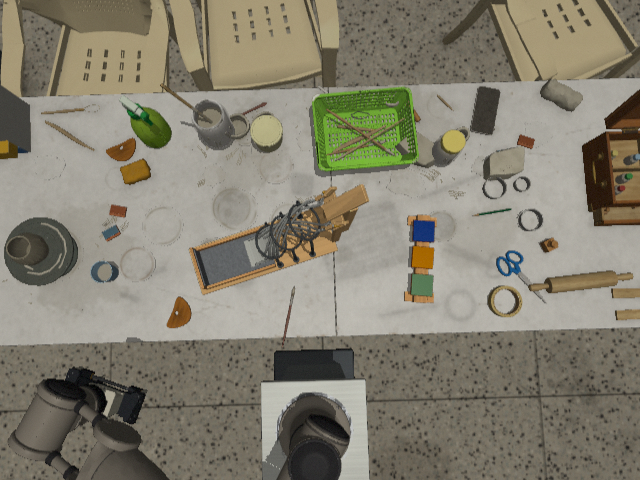

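The scene view shows the turner at about (340,240), with the tray at its left, and the blue tile at (445,324). In the top view the tray is at (235,262), the infeed at (345,205), blue at (424,231), ochre at (423,257) and green at (422,286).

```bash
cat > h.py <<'E'
from plant import *
import numpy as np, cv2
from scipy.spatial.transform import Rotation as R
C={n:get_calibration(n) for n in("scene","top")}
def ray(n,uv):
    c=C[n];d=np.linalg.inv(c['mtx'])@np.array([uv[0],uv[1],1.]);return c['eye'],R.from_euler('xyz',c['orientation']).apply(d)
def onz(n,uv,z):
    e,d=ray(n,uv);return e+d*(z-e[2])/d[2]
def tri(a,b):
    e1,d1=ray("scene",a);e2,d2=ray("top",b);d1=d1/np.linalg.norm(d1);d2=d2/np.linalg.norm(d2)
    s=np.linalg.lstsq(np.c_[d1,-d2],e2-e1,rcond=None)[0];p=e1+s[0]*d1;q=e2+s[1]*d2
    return (p+q)/2,np.linalg.norm(p-q)
def proj(n,p):
    c=C[n];q=R.from_euler('xyz',c['orientation']).inv().apply(np.atleast_2d(p)-c['eye']);q=q@c['mtx'].T;return q[:,:2]/q[:,2:]
E
python3 - <<'E'
from h import *
for n in("scene","top"):
    im=cv2.imread(f"pics/{n}0.png");h=cv2.cvtColor(im,cv2.COLOR_BGR2HSV)
    for name,lo,hi in(("blue",(110,120,60),(128,255,255)),("ochre",(8,180,120),(20,255,255)),("green",(50,60,50),(90,160,200))):
        m=cv2.inRange(h,lo,hi)
        box=(360,300,480,390) if n=="scene" else (400,210,445,310)
        M=np.zeros_like(m);M[box[1]:box[3],box[0]:box[2]]=m[box[1]:box[3],box[0]:box[2]]
        cs=cv2.findContours(M,cv2.RETR_EXTERNAL,cv2.CHAIN_APPROX_NONE)[0];c=max(cs,key=cv2.contourArea)
        pts=np.array([onz(n,p[0],36)[:2] for p in c],np.float32)
        print(n,name,cv2.contourArea(c),cv2.minAreaRect(pts))
im=cv2.imread("pics/top0.png")[170:300,180:380];cv2.imwrite("pics/topz.png",cv2.resize(im,None,fx=4,fy=4,interpolation=cv2.INTER_CUBIC))
im=cv2.imread("pics/scene0.png")[160:300,210:400];cv2.imwrite("pics/scz.png",cv2.resize(im,None,fx=4,fy=4,interpolation=cv2.INTER_CUBIC))
E
```

```text
scene blue 372.0 ((593.6710205078125, -352.42987060546875), (58.921661376953125, 58.54341125488281), 84.8515396118164)Traceback (most recent call last):
  File "<stdin>", line 8, in <module>
ValueError: max() iterable argument is empty
```

```bash
python3 - <<'E'
from h import *
o=get_obs();print(proj("scene",o['tool_pos']),proj("top",o['tool_pos']))
E
```

```text
[[ 93.66142103 223.67733728]] [[119.46843474 386.74965439]]
```

```bash
python3 - <<'E'
from h import *
im=cv2.imread("pics/top0.png")[170:300,180:380];cv2.imwrite("pics/topz.png",cv2.resize(im,None,fx=4,fy=4,interpolation=cv2.INTER_CUBIC))
im=cv2.imread("pics/scene0.png")[160:300,210:400];cv2.imwrite("pics/scz.png",cv2.resize(im,None,fx=4,fy=4,interpolation=cv2.INTER_CUBIC))
a=cv2.imread("pics/top0.png")[205:310,395:450];b=cv2.imread("pics/scene0.png")[300:400,370:475]
a=cv2.resize(a,None,fx=5,fy=5,interpolation=cv2.INTER_CUBIC);b=cv2.resize(b,None,fx=5,fy=5,interpolation=cv2.INTER_CUBIC)
cv2.imwrite("pics/bat.png",np.hstack([a[:500],b[:500]]))
for n in("scene","top"):
    im=cv2.imread(f"pics/{n}0.png");h=cv2.cvtColor(im,cv2.COLOR_BGR2HSV)
    for name,uv in (("blue",((445,324),(424,231))),("ochre",((426,344),(423,257))),("green",((405,364),(422,286)))):
        uv=uv[n=="top"];print(n,name,h[uv[1],uv[0]])
        r=im[uv[1]-2:uv[1]+3,uv[0]-2:uv[0]+3].reshape(-1,3).mean(0)
        m=(np.linalg.norm(im-r,axis=2)<45).astype(np.uint8)
        k,lab,st,ce=cv2.connectedComponentsWithStats(m,connectivity=4)
        M=(lab==lab[uv[1],uv[0]]).astype(np.uint8)
        c=max(cv2.findContours(M,cv2.RETR_EXTERNAL,cv2.CHAIN_APPROX_NONE)[0],key=cv2.contourArea)
        pts=np.array([onz(n,p[0],36)[:2] for p in c],np.float32)
        print(M.sum(),cv2.minAreaRect(pts), onz(n,ce[lab[uv[1],uv[0]]],36))
E
```

```text
scene blue [115 132 139]
455 ((593.1597290039062, -352.54803466796875), (62.853790283203125, 62.68647766113281), 84.2663803100586) [ 592.0907768  -353.58621885   36.        ]
scene ochre [ 16 158 176]
572 ((512.9376831054688, -345.16851806640625), (64.38923645019531, 67.63447570800781), 82.79826354980469) [ 511.98510291 -346.44739624   36.        ]
scene green [ 60  51 139]
873 ((436.84735107421875, -342.716796875), (72.25209045410156, 160.10342407226562), 84.68132781982422) [ 423.93138327 -344.14468248   36.        ]
top blue [110 211 115]
409 ((591.586181640625, -353.195556640625), (61.97765350341797, 62.458953857421875), 83.43640899658203) [ 591.32117976 -352.75673197   36.        ]
top ochre [ 19 255 166]
429 ((511.107177734375, -345.5909729003906), (61.86748504638672, 64.50236511230469), 82.35358428955078) [ 511.5544826  -345.41004769   36.        ]
top green [ 59  70 123]
464 ((436.4764404296875, -338.3955993652344), (67.75776672363281, 83.55916595458984), 83.5982894897461) [ 428.32250591 -338.84431964   36.        ]
```

View pics/topz.png

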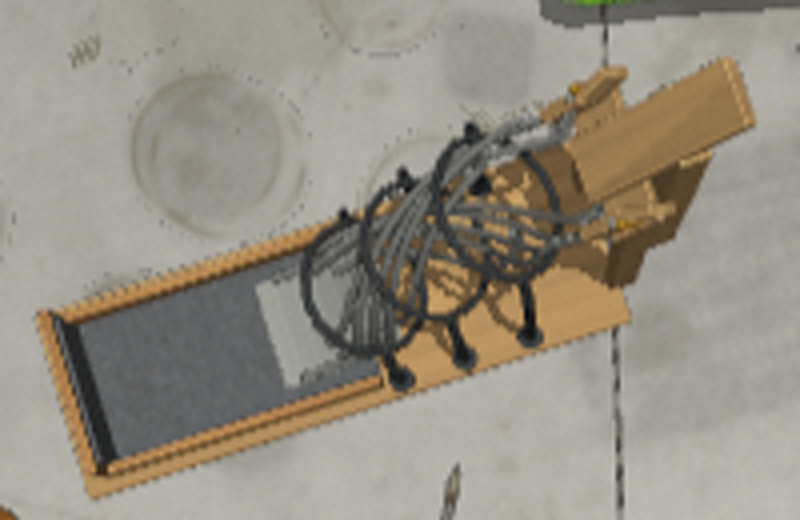

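View pics/scz.png

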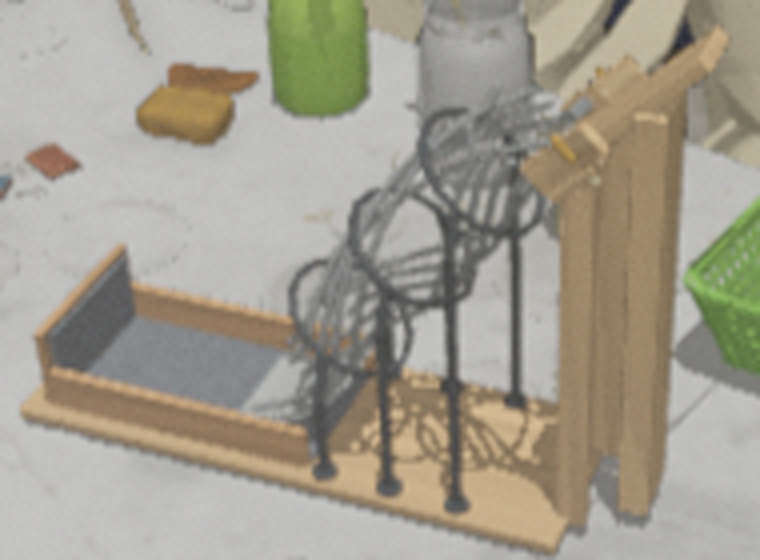

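View pics/bat.png

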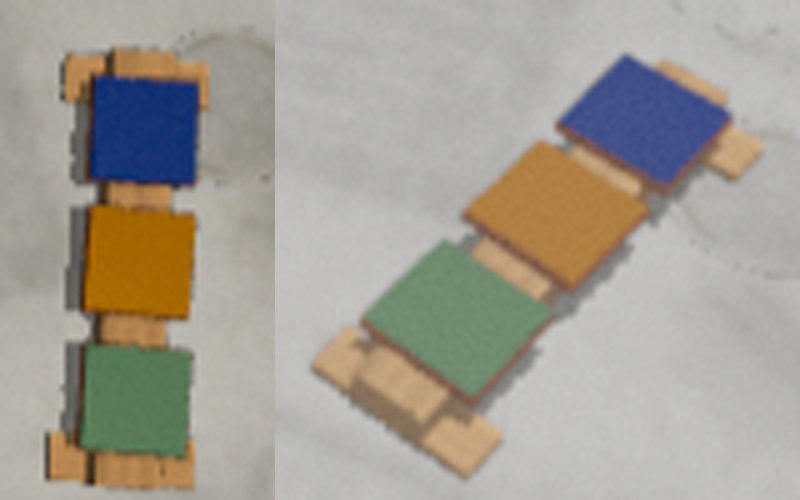

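The blue tile's centre is at about (592,-353), with its edges turned about -6°; the two views agree within 2 mm. Next I'll zoom in on the infeed.

```bash
python3 - <<'E'
from h import *
im=cv2.imread("pics/top0.png")[178:248,300:375];cv2.imwrite("pics/topi.png",cv2.resize(im,None,fx=8,fy=8,interpolation=cv2.INTER_CUBIC))
im=cv2.imread("pics/scene0.png")[160:235,325:400];cv2.imwrite("pics/sci.png",cv2.resize(im,None,fx=8,fy=8,interpolation=cv2.INTER_CUBIC))
E
```

```text
(no output)
```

View pics/topi.png

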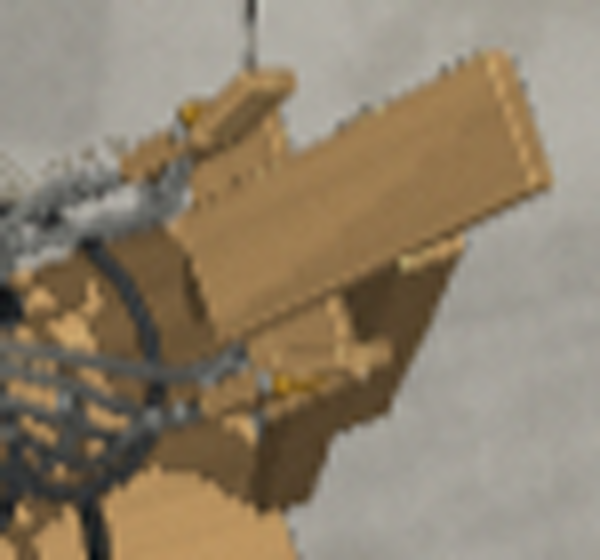

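View pics/sci.png

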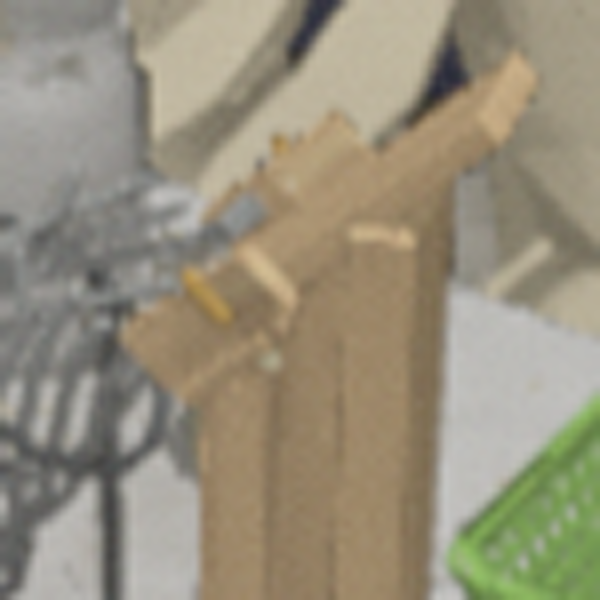

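```bash
python3 - <<'E'
from h import *
def zoom(n,x,y,w,h,f,o):
    im=cv2.imread(f"pics/{n}0.png")[y:y+h,x:x+w];im=cv2.resize(im,None,fx=f,fy=f,interpolation=cv2.INTER_CUBIC)
    for i in range(0,w,5):
        cv2.line(im,(int((i+.5)*f),0),(int((i+.5)*f),6),(0,0,255),1);cv2.putText(im,str(x+i),(int((i+.5)*f)-10,18),0,.4,(0,0,255),1)
    for i in range(0,h,5):
        cv2.line(im,(0,int((i+.5)*f)),(6,int((i+.5)*f)),(0,0,255),1);cv2.putText(im,str(y+i),(8,int((i+.5)*f)+4),0,.4,(0,0,255),1)
    cv2.imwrite(o,im)
zoom("top",320,180,52,40,15,"pics/t1.png")
zoom("scene",338,162,58,42,13,"pics/s1.png")
E
```

```text
(no output)
```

View pics/t1.png

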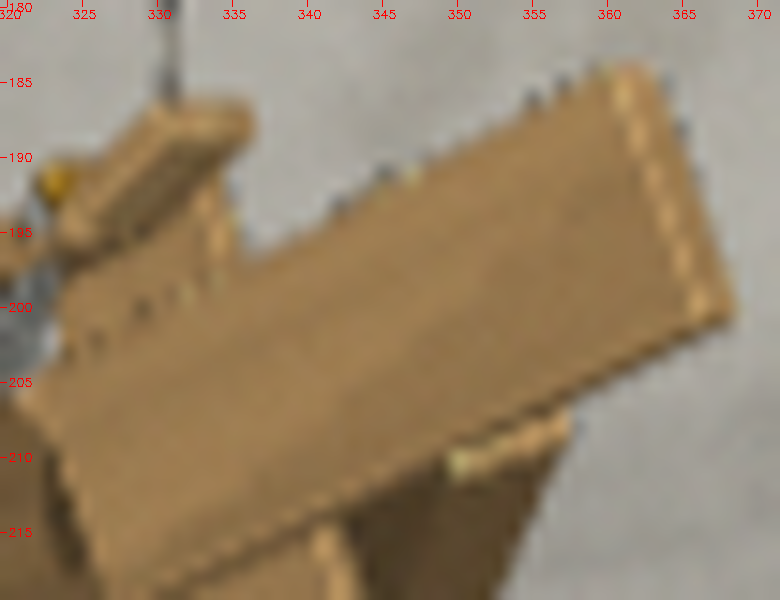

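View pics/s1.png

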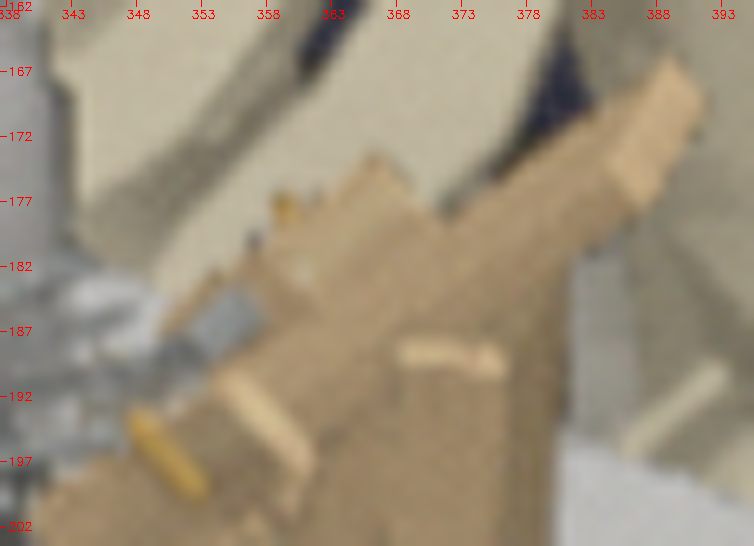

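```bash
python3 - <<'E'
from h import *
F,df=tri((389,166.3),(360.8,184.0));N,dn=tri((384.3,173.8),(365.8,201.0))
print(F,df,N,dn,np.linalg.norm(F-N), np.degrees(np.arctan2(*(F-N)[[1,0]])))
F2,a=tri((391.2,170),(363.5,184.3));N2,b=tri((387.3,177.5),(368.2,200.8));print(F2,a,N2,b)
for z in(360,370,380): print(z,onz("top",(360.8,184.0),z),onz("top",(365.8,201.0),z),onz("scene",(389,166.3),z),onz("scene",(384.3,173.8),z))
E
python3 - <<'E'
import cv2
def zoom(n,x,y,w,h,f,o):
    im=cv2.imread(f"pics/{n}0.png")[y:y+h,x:x+w];im=cv2.resize(im,None,fx=f,fy=f,interpolation=cv2.INTER_CUBIC)
    for i in range(0,w,10):
        cv2.line(im,(int((i+.5)*f),0),(int((i+.5)*f),6),(0,0,255),1);cv2.putText(im,str(x+i),(int((i+.5)*f)-10,18),0,.4,(0,0,255),1)
    for i in range(0,h,10):
        cv2.line(im,(0,int((i+.5)*f)),(6,int((i+.5)*f)),(0,0,255),1);cv2.putText(im,str(y+i),(8,int((i+.5)*f)+4),0,.4,(0,0,255),1)
    cv2.imwrite(""+o,im)
zoom("top",185,220,110,80,7,"pics/t2.png")
zoom("scene",210,215,110,80,7,"pics/s2.png")
E
```

```text
[ 653.35059196 -128.598159    388.30116251] 1.4050045178443231 [ 613.42008268 -139.16133905  388.6480981 ] 0.3457343130241027 41.3055287926116 14.817548146821752
[ 654.22806275 -135.39971226  380.10279215] 2.310554756661522 [ 615.84757908 -146.10288932  379.8452283 ] 1.0815351781047575
360 [ 660.96559724 -132.27303654  360.        ] [ 619.46169718 -142.44010381  360.        ] [ 699.72735054 -101.46127133  360.        ] [ 659.08318987 -112.78259288  360.        ]
370 [ 658.43416591 -131.17416778  370.        ] [ 617.31433351 -141.24715131  370.        ] [ 683.09965834 -110.9112867   370.        ] [ 643.20051756 -122.02508496  370.        ]
380 [ 655.90273458 -130.07529902  380.        ] [ 615.16696985 -140.05419882  380.        ] [ 666.47196614 -120.36130207  380.        ] [ 627.31784524 -131.26757705  380.        ]
```

View pics/t2.png

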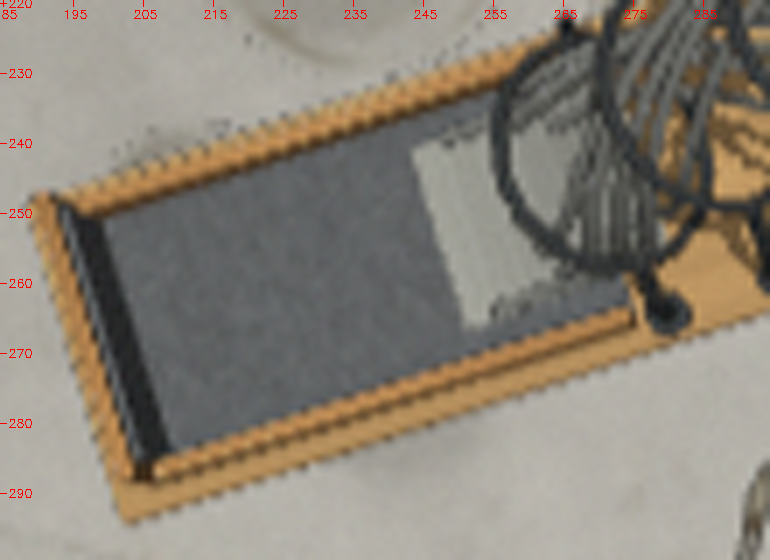

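View pics/s2.png

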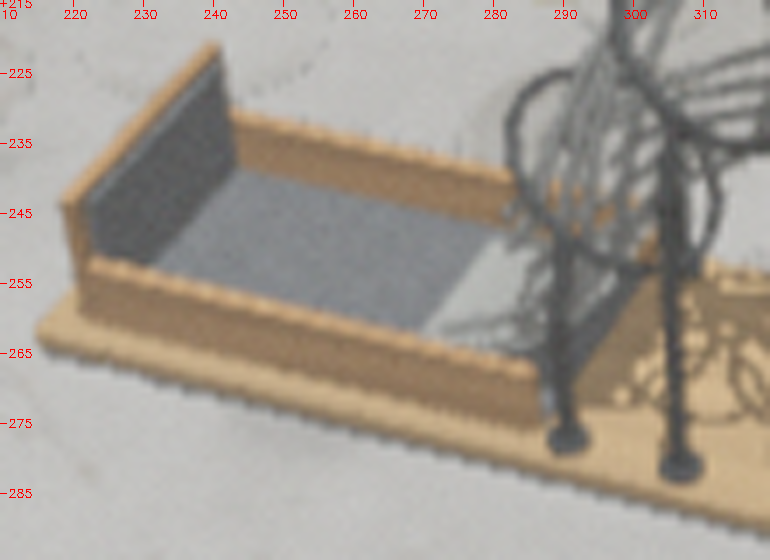

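```bash
python3 - <<'E'
from h import *
ang=lambda a,b:np.degrees(np.arctan2(*(b-a)[[1,0]]))
for nm,a,b,z in(("base near bottom edge",(203,294.2),(294,265),0),("far inner felt",(199.5,250.5),(254,232.5),14),("endwall inner",(199.5,251),(208.5,283.5),14),("near wall inner",(209,284),(274,264.5),34)):
    A=onz("top",a,z);B=onz("top",b,z);print(nm,A,B,ang(A,B),np.linalg.norm(A-B))
# bed long edges direction from top view w/ 45deg: use heights
im=cv2.imread("pics/top0.png")
# felt region corners in both views
for s,t in (((244,238.8),(199.5,250.5)),((232.5,253.5),(208.5,283.5)) ,((239.7,221),(191,248)),((218,244),(204,287.5))): print(tri(s,t))
E
```

```text
base near bottom edge [418.33317898 330.57323543   0.        ] [500.77592192  46.39949854   0.        ] -73.82182295382708 295.89105867176715
far inner felt [553.28275463 337.68323004  14.        ] [604.63060135 167.74396232  14.        ] -73.18759280657976 177.5273389550577
endwall inner [551.72289394 337.68672697  14.        ] [450.32340578 310.18555856  14.        ] -164.8255045152462 105.06269777065864
near wall inner [447.88386424 304.13576277  34.        ] [501.40155328 105.80017792  34.        ] -74.89928879562865 205.42917819858934
(array([551.96111793, 335.77275032,  22.86022569]), np.float64(0.7930763014274101))
(array([456.12837215, 297.65292134,  40.61633861]), np.float64(18.92890370319421))
(array([552.41196546, 344.08800452,  90.07310839]), np.float64(0.4135700465269918))
(array([433.647179  , 308.75233268,  86.90690264]), np.float64(5.7825497858939094))
```

```bash
python3 - <<'E'
from h import *
im=cv2.imread("pics/top0.png").astype(float)
sat=im[:,:,2]-im[:,:,0]  # r-b
def edge(x,y0,y1):
    col=sat[y0:y1,x]; hi,lo=np.percentile(col,90),np.percentile(col,10);t=(hi+lo)/2
    # last index > t going downward
    i=np.where(col>t)[0].max()
    if i+1>=len(col):return None
    return y0+i+(col[i]-t)/(col[i]-col[i+1])
pts=[]
for x in range(206,330,2):
    yb=294.2+(x-203)*(265-294.2)/91
    e=edge(x,int(yb)-6,int(yb)+7)
    if e: pts.append((x,e))
pts=np.array(pts);w=np.array([onz("top",p,0)[:2] for p in pts],np.float32)
keep=np.ones(len(w),bool)
for _ in range(4):
    vx,vy,x0,y0=cv2.fitLine(w[keep],cv2.DIST_HUBER,0,.01,.01).ravel()
    r=(w[:,0]-x0)*vy-(w[:,1]-y0)*vx;keep=abs(r)<3
print("board near edge",np.degrees(np.arctan2(vy,vx)),keep.sum(),len(w),r[keep].std(),w[keep][[0,-1]])
# bed long edges in top: far edge & near edge columns 340..358 (wood vs grey) near: 345.. 
def edgeup(x,y0,y1):
    col=sat[y0:y1,x];hi,lo=np.percentile(col,90),np.percentile(col,10);t=(hi+lo)/2
    i=np.where(col>t)[0].min()
    return y0+i-(col[i]-t)/(col[i]-col[i-1])
f=np.array([(x,edgeup(x,int(184+(361-x)*.52)-6,int(184+(361-x)*.52)+6)) for x in range(338,360)])
n=np.array([(x,edge(x,int(201+(366-x)*.43)-5,int(201+(366-x)*.43)+5)) for x in range(359,366)])
print(np.polyfit(f[:,0],f[:,1],1),np.polyval(np.polyfit(f[:,0],f[:,1],1),[338,360]),np.polyval(np.polyfit(n[:,0],n[:,1],1),[359,366]))
p=np.polyfit(f[:,0],f[:,1],1);U=(360.8,np.polyval(p,360.8));L=(338,np.polyval(p,338))
for ze in(380,388):
    A=onz("top",U,ze);best=None
    e,d=ray("top",L)
    # point on ray with equal drop & horizontal run
    from scipy.optimize import brentq
    g=lambda z:np.linalg.norm((onz("top",L,z)-A)[:2])-(ze-z)
    z=brentq(g,ze-150,ze-5);B=onz("top",L,z);v=B-A;print(ze,A,B,np.degrees(np.arctan2(-v[0],v[1])))
E
```

```text
board near edge -73.309654 59 62 0.5734353 [[420.9614  321.25308]
 [535.4561  -60.67171]]
[ -0.53704897 377.47530829] [195.95275626 184.13767891] [205.25696477 201.58629305]
380 [ 656.59918173 -130.10348299  380.        ] [641.24491359 -79.0143706  326.65348226] 16.727569847976017
388 [ 654.56878363 -129.2241754   388.        ] [639.3303268  -78.52040844 335.05585443] 16.727569847975946
```

Measured so far:
- Turner yaw is about 16.7°.
- The infeed is near (618,-78,330). The top edge of its bed triangulates to z≈388, against the 380 given.
- The felt is at about z=19.

Now I'll move towards the blue tile.

```bash
cat >> h.py <<'E'
YAW=np.radians(16.7);UX=np.array([np.cos(YAW),np.sin(YAW),0]);UY=np.array([-np.sin(YAW),np.cos(YAW),0]);UZ=np.array([0,0,1.])
NB=(UY+UZ)/2**.5;DS=(UY-UZ)/2**.5
def downR(jaw):  # tool down, y axis at angle jaw deg
    return R.from_euler('xyz',[np.pi,0,np.radians(jaw+90)])
def tiltR(t): # y=UX, tilted t deg toward bed normal (45=normal)
    return R.from_rotvec(UX*np.radians(-t)*0)*R.from_matrix(np.c_[np.cos(np.radians(t))*UY-np.sin(np.radians(t))*UZ,UX,-np.sin(np.radians(t))*UY-np.cos(np.radians(t))*UZ])
def plan(p,r):
    o=get_obs();r0=R.from_euler('xyz',o['tcp_rot']);np.set_printoptions(precision=3,suppress=True)
    print('t',round(o['time'],2),'pos',o['tool_pos'],'q',o['joint_positions'],'F',o['contact_force'],'w',round(o['grip_width'],1))
    print('shift units',r0.inv().apply(p-o['tool_pos'])/20,'turn units',np.degrees((r0.inv()*r).as_rotvec())/4)
E
python3 - <<'E'
from h import *
print(np.linalg.det(tiltR(45).as_matrix()))
plan(np.array([592.3,-353,150]),downR(84))
E
```

```text
1.0000000000000009
t 0.1 pos [183.665 491.457 226.121] q [ 1.067  0.343  1.525  0.     1.275 -0.146] F [ 0.265 -0.82  -0.496] w 91.7
shift units [-33.924 -32.39    3.842] turn units [-0.019 -0.005 -3.624]
```

step_arm(moves=[-1,-1,0,0,0,-0.9,-1,-1,-1,0,0,0,-0.9,-1,-1,-1,0,0,0,-0.9,-1,-1,-1,0,0,0,-0.9,-1,-1,-1,0,0,0,0,-1,-1,-1,0,0,0,0,-1,-1,-1,0,0,0,0,-1,-1,-1,0,0,0,0,-1])

```text
time: 0.77
tool_pos: [312.2, 301.5, 222.8]
tcp_rot: [-3.137, -0.005, 3.058]
contact_force: [0.6, 0.5, -0.1]
grip_width: 92.1
```

```bash
python3 - <<'E'
from h import *
plan(np.array([592.3,-353,150]),downR(84))
E
```

```text
t 0.77 pos [312.219 301.519 222.775] q [ 0.591  0.183  1.755 -0.     1.21  -0.896] F [ 0.579  0.531 -0.123] w 92.1
shift units [-16.709 -31.424   3.7  ] turn units [-0.07  -0.077  0.302]
```

step_arm(moves=[-0.5,-1,0,0,0,0,-1,-0.5,-1,0,0,0,0,-1,-0.5,-1,0,0,0,0,-1,-0.5,-1,0,0,0,0,-1,-0.5,-1,0,0,0,0,-1,-0.5,-1,0,0,0,0,-1,-0.5,-1,0,0,0,0,-1,-0.5,-1,0,0,0,0,-1])

```text
time: 1.43
tool_pos: [380.8, 125.4, 221.3]
tcp_rot: [-3.135, -0.009, 3.056]
contact_force: [0.7, 0.4, 0.0]
grip_width: 91.8
```

step_arm(moves=[-0.5,-1,0,0,0,0,-1,-0.5,-1,0,0,0,0,-1,-0.5,-1,0,0,0,0,-1,-0.5,-1,0,0,0,0,-1,-0.5,-1,0,0,0,0,-1,-0.5,-1,0,0,0,0,-1,-0.5,-1,0,0,0,0,-1,-0.5,-1,0,0,0,0,-1])

```text
time: 2.1
tool_pos: [447.0, -49.9, 219.7]
tcp_rot: [-3.135, -0.014, 3.055]
contact_force: [0.2, -0.1, -0.6]
grip_width: 91.8
```

```bash
python3 - <<'E'
from h import *
plan(np.array([592.3,-353,150]),downR(84))
E
```

```text
t 2.1 pos [447.004 -49.91  219.657] q [-0.276  0.219  1.718 -0.009  1.217 -1.757] F [ 0.156 -0.083 -0.582] w 91.8
shift units [ -8.591 -14.451   3.454] turn units [-0.09  -0.196  0.264]
```

step_arm(moves=[-0.6,-1,0.2,0,0,0,-1,-0.6,-1,0.2,0,0,0,-1,-0.6,-1,0.2,0,0,0,-1,-0.6,-1,0.2,0,0,0,-1,-0.6,-1,0.2,0,0,0,-1,-0.6,-1,0.2,0,0,0,-1,-0.6,-1,0.2,0,-0.1,0.1,-1,-0.6,-1,0.2,0,-0.1,0.1,-1])

```text
time: 2.77
tool_pos: [529.6, -226.6, 183.6]
tcp_rot: [-3.138, -0.004, 3.04]
contact_force: [0.7, 0.8, -0.0]
grip_width: 91.9
```

```bash
python3 - <<'E'
from h import *
plan(np.array([592.3,-353,150]),downR(84))
E
```

```text
t 2.77 pos [ 529.623 -226.616  183.555] q [-0.534  0.472  1.444 -0.006  1.227 -2.002] F [ 0.733  0.765 -0.019] w 91.9
shift units [-3.765 -5.962  1.688] turn units [-0.059 -0.052  0.044]
```

step_arm(moves=[-0.6,-0.9,0.25,0,0,0,-1,-0.6,-0.9,0.25,0,0,0,-1,-0.6,-0.9,0.25,0,0,0,-1,-0.6,-0.9,0.25,0,0,0,-1,-0.5,-0.8,0.25,0,0,0,-1,-0.3,-0.5,0.1,0,0,0,-1,-0.1,-0.2,0,0,0,0,-1,0,0,0,0,0,0,-1])

```text
time: 3.43
tool_pos: [585.0, -343.9, 147.8]
tcp_rot: [3.141, -0.012, 3.035]
contact_force: [0.3, 0.3, -0.2]
grip_width: 91.3
```

```bash
python3 - <<'E'
from h import *
plan(np.array([592.3,-353,13]),downR(84))
im=capture("top");cv2.imwrite("pics/top1.png",cv2.resize(im[190:310,350:510,::-1],None,fx=5,fy=5,interpolation=cv2.INTER_CUBIC))
E
```

```text
t 3.43 pos [ 584.995 -343.881  147.806] q [-0.641  0.695  1.145 -0.006  1.312 -2.104] F [ 0.32   0.3   -0.202] w 91.3
shift units [-0.494 -0.416  6.735] turn units [ 0.003 -0.174 -0.025]
```

View pics/top1.png

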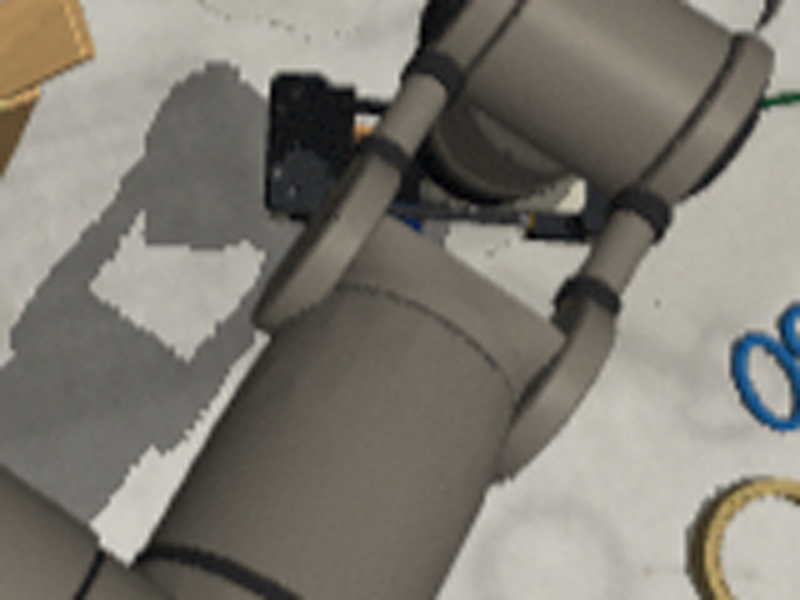

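```bash
python3 - <<'E'
from h import *
for s,t in(((375.8,189.8),(357.3,208.3)),((368.5,188.5),(349.8,210.5))):
    p,d=tri(s,t);q=p-np.array([617.8,-77.8,329.6]);print(p,d,'lat',q@UX,'downslope',q@DS,'normal',q@NB)
E
```

```text
[ 605.77522955 -123.22227406  343.23539624] 0.20904473353206246 lat -24.57016391962629 downslope -37.962037165339844 normal -18.67867487562308
[ 601.09288111 -105.12435032  342.80412134] 0.03865767598851986 lat -23.85439380904584 downslope -24.448239839184065 normal -5.774792367245654
```

step_arm(moves=[-0.5,-0.4,0.5,0,-0.15,0,-1,0,0,1,0,0,0,-1,0,0,1,0,0,0,-1,0,0,1,0,0,0,-1,0,0,0,0,0,0,-1])

```text
time: 3.9
tool_pos: [594.2, -348.6, 78.9]
tcp_rot: [-3.141, 0.001, 3.038]
contact_force: [0.3, -0.3, -0.7]
grip_width: 91.5
```

```bash
python3 - <<'E'
from h import *
plan(np.array([592.3,-353,17]),downR(84))
im=capture("scene");cv2.imwrite("pics/sc1.png",cv2.resize(im[280:400,350:510,::-1],None,fx=5,fy=5,interpolation=cv2.INTER_CUBIC))
E
```

```text
t 3.9 pos [ 594.197 -348.585   78.94 ] q [-0.642  0.769  1.198  0.001  1.173 -2.109] F [ 0.276 -0.344 -0.683] w 91.5
shift units [ 0.076 -0.229  3.097] turn units [-0.003  0.021  0.018]
```

View pics/sc1.png

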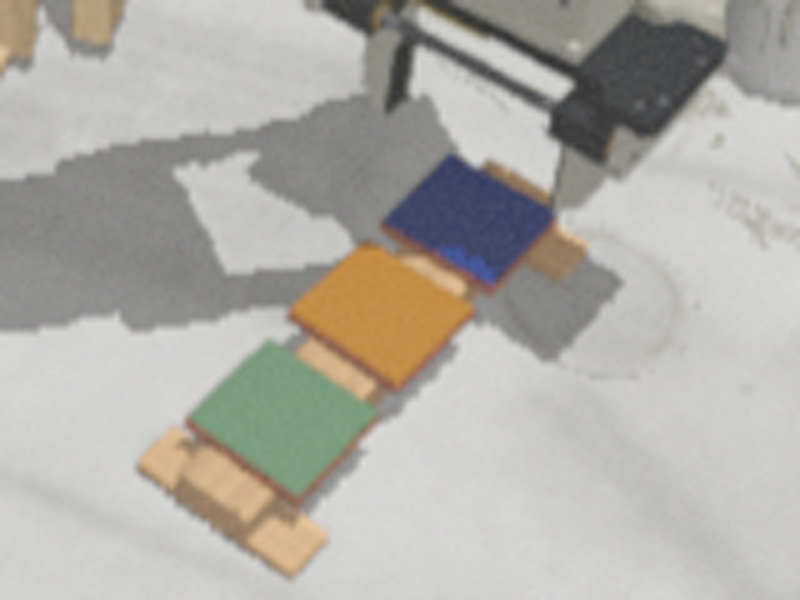

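The fingers straddle the blue tile: it's at about (470,225) in this crop, and the fingers are beyond both of its sides. Going down.

step_arm(moves=[0.1,-0.25,0.5,0,0,0,-1,0,0,0.8,0,0,0,-1,0,0,0.8,0,0,0,-1,0,0,0.7,0,0,0,-1,0,0,0.3,0,0,0,-1,0,0,0,0,0,0,-1])

```text
time: 4.45
tool_pos: [596.1, -356.3, 25.9]
tcp_rot: [-3.132, 0.016, 3.041]
contact_force: [0.3, -0.3, 0.8]
grip_width: 91.9
```

```bash
python3 - <<'E'
from h import *
plan(np.array([592.3,-353,15]),downR(84))
E
```

```text
t 4.45 pos [ 596.107 -356.266   25.93 ] q [-0.649  0.827  1.239  0.     1.057 -2.119] F [ 0.296 -0.3    0.779] w 91.9
shift units [0.214 0.148 0.542] turn units [-0.131  0.227  0.053]
```

step_arm(moves=[0.2,0.15,0.5,-0.1,0.2,0,-1,0,0,0,0,0,0,-1,0,0,0.1,0,0,0,-1])

```text
time: 4.7
tool_pos: [593.5, -353.8, 16.3]
tcp_rot: [-3.138, 0.005, 3.041]
contact_force: [0.3, 0.3, 0.2]
grip_width: 91.3
```

```bash
python3 - <<'E'
from h import *
plan(np.array([592.3,-353,15]),downR(84))
E
```

```text
t 4.7 pos [ 593.518 -353.824   16.308] q [-0.648  0.839  1.244 -0.001  1.053 -2.117] F [0.297 0.255 0.237] w 91.3
shift units [0.065 0.035 0.065] turn units [-0.058  0.066  0.055]
```

Aligned within about 1.5 mm. Closing on the tile, then lifting.

step_arm(moves=[0.05,0,0.05,0,0.1,0.05,1,0,0,0,0,0,0,1,0,0,0,0,0,0,1,0,0,0,0,0,0,1,0,0,0,0,0,0,1,0,0,0,0,0,0,1])

```text
time: 5.2
tool_pos: [593.2, -354.2, 16.8]
tcp_rot: [-3.136, -0.001, 3.037]
contact_force: [-0.7, 0.1, -1.5]
grip_width: 65.7
```

```bash
python3 - <<'E'
from h import *
plan(np.array([592.3,-353,15]),downR(84))
E
```

```text
t 5.2 pos [ 593.176 -354.159   16.843] q [-0.647  0.841  1.238 -0.006  1.06  -2.11 ] F [-0.661  0.077 -1.496] w 65.7
shift units [0.05  0.054 0.092] turn units [-0.077 -0.015  0.002]
```

Gripped at 65.7 mm. Lifting.

step_arm(moves=[0,0,-0.5,0,0,0,1,0,0,-1,0,0,0,1,0,0,-1,0,0,0,1,0,0,-1,0,0,0,1,0,0,-1,0,0,0,1,0,0,-1,0,0,0,1,0,0,-1,0,0,0.8,1,0,0,-1,0,0,0.8,1])

```text
time: 5.87
tool_pos: [590.6, -351.4, 171.2]
tcp_rot: [-3.141, -0.011, 2.923]
contact_force: [-0.1, -1.1, -2.2]
grip_width: 65.4
```

step_arm(moves=[0,0,-1,0,0,0.8,1,0,0,-1,0,0,0.8,1,0,0,-1,0,0,0.8,1,0,0,-1,0,0,0.8,1,0,0,-1,0,0,0.8,1,0,0,-1,0,0,0.8,1,0,0,-1,0,0,0.8,1,0,0,-1,0,0,0.8,1])

```text
time: 6.53
tool_pos: [589.9, -349.8, 346.9]
tcp_rot: [-3.136, -0.006, 2.453]
contact_force: [-0.3, 0.4, -0.7]
grip_width: 65.1
```

```bash
cat >> h.py <<'E'
I0=np.array([617.8,-77.8,329.6])
def tcp_for(down,hgt,depth=14.2): # tile underside hgt above the bed, centre 'down' mm downslope of infeed
    return I0+DS*down+NB*(5+hgt-depth)
E
python3 - <<'E'
from h import *
print(tcp_for(-35,70),tcp_for(-35,0))
plan(np.array([600,-200,450]),tiltR(0))
im=capture("scene");cv2.imwrite("pics/sc2.png",im[:,:,::-1])
E
```

```text
[612.55758004 -60.32610424 397.34082964] [ 626.78120009 -107.73589893  347.84335495]
t 6.53 pos [ 589.864 -349.775  346.941] q [-0.644  0.641  0.712 -0.005  1.794 -1.528] F [-0.324  0.45  -0.728] w 65.1
shift units [ 4.396  6.077 -5.161] turn units [-0.099 -0.055  8.462]
```

View pics/sc2.png

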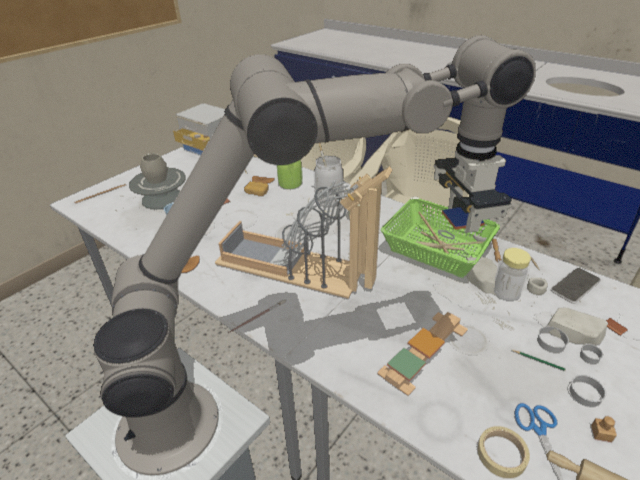

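The tile is in the gripper at (458,217); the ochre and green tiles are undisturbed.

step_arm(moves=[0,0,-1,0,0,1,1,0,0,-1,0,0,1,1,0,0,-1,0,0,1,1,0,0,-1,0,0,1,1,0,0,-1,0,0,1,1,0,0,-0.5,0,0,1,1,0,0,0,0,0,1,1,0,0,0,0,0,1,1])

```text
time: 7.25
tool_pos: [587.0, -347.0, 474.4]
tcp_rot: [3.14, 0.011, 1.87]
contact_force: [0.4, -0.3, -0.7]
grip_width: 65.4
```

```bash
python3 - <<'E'
from h import *
plan(np.array([606,-65,460]),tiltR(0))
E
```

```text
t 7.25 pos [ 587.036 -346.954  474.383] q [-0.644  0.77   0.109 -0.007  2.252 -0.948] F [ 0.357 -0.322 -0.715] w 65.4
shift units [13.197  5.067  0.579] turn units [0.025 0.161 0.118]
```

step_arm(moves=[1,0.4,0,0,0,0,1,1,0.4,0,0,0,0,1,1,0.4,0,0,0,0,1,1,0.4,0,0,0,0,1,1,0.4,0,0,0,0,1,1,0.4,0,0,0,0,1,1,0.4,0,0,0,0,1,1,0.4,0,0,0,0,1])

```text
time: 7.92
tool_pos: [599.4, -173.4, 472.4]
tcp_rot: [3.14, 0.013, 1.862]
contact_force: [0.3, 0.4, 0.1]
grip_width: 65.9
```

```bash
python3 - <<'E'
from h import *
plan(np.array([606,-65,460]),tiltR(0))
E
```

```text
t 7.92 pos [ 599.359 -173.441  472.4  ] q [-0.4    0.534  0.563 -0.01   2.035 -0.695] F [0.292 0.417 0.132] w 65.9
shift units [5.106 1.872 0.559] turn units [ 0.024  0.181 -0.008]
```

step_arm(moves=[1,0.4,0,0,0,0,1,1,0.4,0,0,0,0,1,1,0.4,0,0,-1,0,1,1,0.4,0,0,-1,0,1,0.6,0.3,0,0,-1,0,1,0,0,0,0,-1,0,1,0,0,0,0,-1,0,1,0,0,0,0,-1,0,1])

```text
time: 8.58
tool_pos: [607.0, -66.6, 472.1]
tcp_rot: [3.134, 0.448, 1.867]
contact_force: [-0.1, 1.2, -0.5]
grip_width: 65.6
```

```bash
python3 - <<'E'
from h import *
plan(tcp_for(-35,90),tiltR(45))
E
```

```text
t 8.58 pos [606.95  -66.597 472.092] q [-0.021  0.376  0.902 -0.425  1.695 -0.409] F [-0.108  1.218 -0.487] w 65.6
shift units [2.147 0.345 2.333] turn units [ 0.148 -4.832  0.035]
```

step_arm(moves=[0,0,0,0,-1,0,1,0,0,0,0,-1,0,1,0,0,0,0,-1,0,1,0,0,0,0,-1,0,1,0,0,0,0,-0.7,0,1,0,0,0,0,0,0,1])

```text
time: 9.08
tool_pos: [603.6, -62.6, 474.9]
tcp_rot: [3.13, 0.793, 1.872]
contact_force: [-0.0, 0.3, -2.1]
grip_width: 65.2
```

```bash
python3 - <<'E'
from h import *
plan(tcp_for(-35,70),tiltR(45))
E
```

```text
t 9.08 pos [603.634 -62.556 474.87 ] q [ 0.141  0.335  1.121 -0.779  1.526 -0.194] F [-0.001  0.317 -2.069] w 65.2
shift units [2.745 0.427 2.743] turn units [0.269 0.115 0.099]
```

step_arm(moves=[0.9,0.2,0.9,0.1,0,0,1,0.9,0.2,0.9,0.1,0,0,1,0.9,0.1,0.8,0.1,0,0,1,0,0,0,0,0,0,1])

```text
time: 9.42
tool_pos: [612.5, -57.6, 401.2]
tcp_rot: [-3.141, 0.788, 1.867]
contact_force: [-0.2, 1.0, -0.7]
grip_width: 65.7
```

```bash
cat >> h.py <<'E'
def zoom(n,x,y,w,h,f,o,im=None):
    im=capture(n)[:,:,::-1] if im is None else im
    im=cv2.resize(np.ascontiguousarray(im[y:y+h,x:x+w]),None,fx=f,fy=f,interpolation=cv2.INTER_CUBIC)
    for i in range(0,w,10):
        cv2.line(im,(int((i+.5)*f),0),(int((i+.5)*f),6),(0,0,255),1);cv2.putText(im,str(x+i),(int((i+.5)*f)-10,18),0,.4,(0,0,255),1)
    for i in range(0,h,10):
        cv2.line(im,(0,int((i+.5)*f)),(6,int((i+.5)*f)),(0,0,255),1);cv2.putText(im,str(y+i),(8,int((i+.5)*f)+4),0,.4,(0,0,255),1)
    cv2.imwrite(""+o,im)
E
python3 - <<'E'
from h import *
plan(tcp_for(-35,30),tiltR(45))
zoom("scene",320,130,100,75,8,"pics/s3.png");zoom("top",300,160,100,75,8,"pics/t3.png")
E
```

```text
t 9.42 pos [612.5   -57.623 401.225] q [ 0.147  0.38   1.246 -0.787  1.427 -0.067] F [-0.235  1.017 -0.732] w 65.7
shift units [ 0.05  -0.041  2.229] turn units [0.033 0.031 0.047]
```

View pics/s3.png

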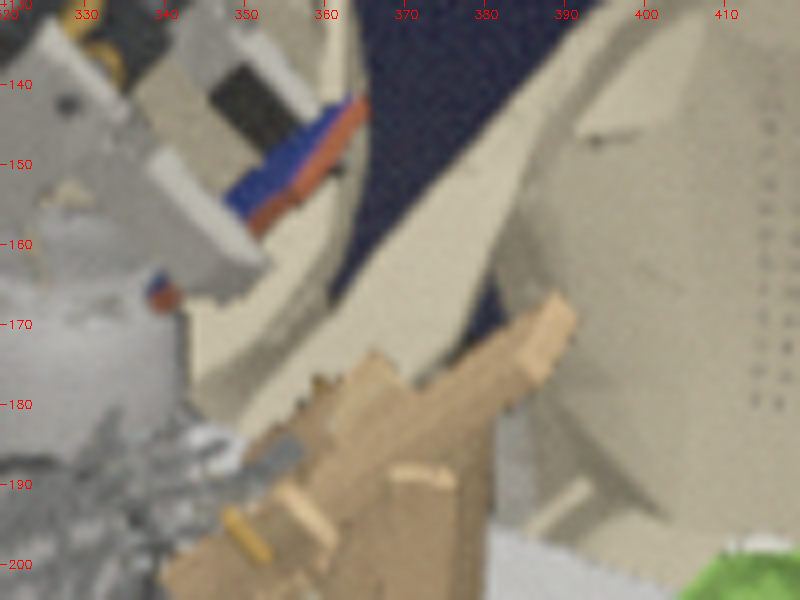

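View pics/t3.png

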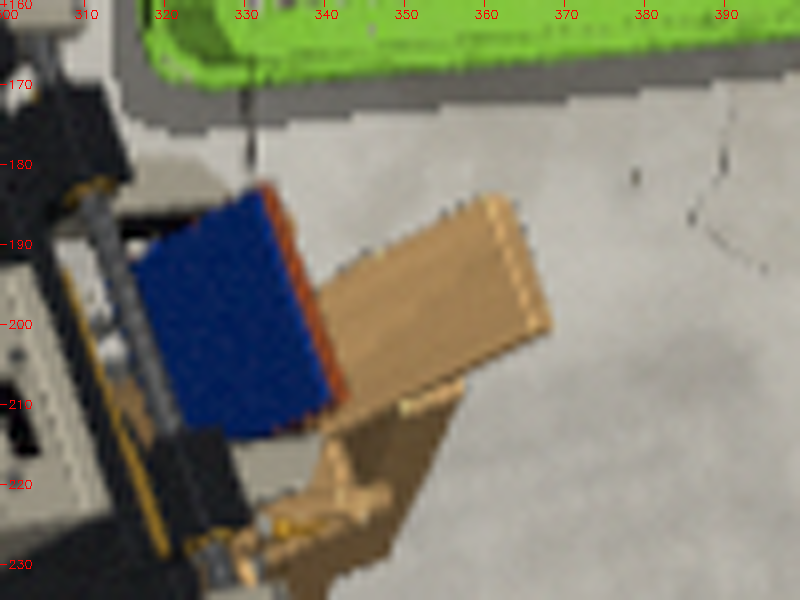

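The scene view shows the tile above the bed, with its clay edge running from (340,167) to (365,143). In the top view the glaze's trailing edge runs from (332,184) to (341,211). I'll compare these with the pose predicted from the TCP.

```bash
python3 - <<'E'
from h import *
o=get_obs();r=R.from_euler('xyz',o['tcp_rot']).as_matrix();c=o['tool_pos']-r[:,2]*14.2
for nm,a,b,h in(("trail far glaze",-33,33,5),("trail near glaze",-33,-33,5),("trail far clay",-33,33,-5),("trail near clay",-33,-33,-5),("lead near glaze",33,-33,5),("lead far glaze",33,33,5)):
    p=c+r[:,0]*a+r[:,1]*b-r[:,2]*h;print(nm,proj("top",p)[0],proj("scene",p)[0])
# bed predicted
for nm,d,l in(("bed up far",-83,22),("bed up near",-83,-22),("low far",50,22),("low near",50,-22)):
    p=I0+DS*d+UX*l;print(nm,proj("top",p)[0],proj("scene",p)[0])
E
```

```text
trail far glaze [330.99235544 181.38101751] [364.36806658 138.42996832]
trail near glaze [340.75442512 209.44291634] [355.95270963 150.01605775]
trail far clay [333.9164143  181.16767935] [367.09822275 141.51512892]
trail near clay [343.62857522 209.03046168] [358.82764279 153.2233983 ]
lead near glaze [320.29870787 219.75659898] [337.19917965 165.12854488]
lead far glaze [311.08000082 192.82918418] [346.11524304 153.31660792]
bed up far [360.1311491  183.20342404] [389.48393553 165.76312851]
bed up near [366.34722039 200.89583158] [384.68417896 174.06276652]
low far [321.05327999 204.23768578] [352.07752083 192.47134908]
low near [326.62438507 220.62929323] [346.55775987 200.9275005 ]
```

```bash
python3 - <<'E'
from h import *
o=get_obs();r=R.from_euler('xyz',o['tcp_rot']).as_matrix();c=o['tool_pos']-r[:,2]*14.2;n=-r[:,2]
im=capture("top")[:,:,::-1].astype(float)
b=im[:,:,0]-im[:,:,2]; m=(b>40).astype(np.uint8);m[:170]=0;m[225:]=0;m[:,:300]=0;m[:,360:]=0
k,lab,st,ce=cv2.connectedComponentsWithStats(m,connectivity=4);i=1+np.argmax(st[1:,4]);M=lab==i;print(st[i])
# far edge: for columns 319..331 upper transition of (blueness)
def up(x):
    col=b[:,x];ys=np.where(M[:,x])[0].min();t=(np.median(col[ys+3:ys+12])+np.median(col[ys-8:ys-3]))/2
    y=ys+2
    while col[y]>t:y-=1
    return y+(t-col[y])/(col[y+1]-col[y])
def right(y):
    row=b[y];xs=np.where(M[y])[0].max();t=(np.median(row[xs-10:xs-3])+row[xs+2:xs+4].min())/2
    x=xs-2
    while row[x]>t:x+=1
    return x-1+(row[x-1]-t)/(row[x-1]-row[x])
far=np.array([(x,up(x)) for x in range(320,332)]);tr=np.array([(right(y),y) for y in range(187,209)])
def onpl(uv,p0,n):
    e,d=ray("top",uv);return e+d*((p0-e)@n)/(d@n)
def fit(P):
    a,b_=cv2.fitLine(P.astype(np.float32),cv2.DIST_HUBER,0,.01,.01).ravel()[:3],cv2.fitLine(P.astype(np.float32),cv2.DIST_HUBER,0,.01,.01).ravel()[3:];return a,b_
pf=np.array([onpl(u,c+5*n,n)-c for u in far]);pt=np.array([onpl(u,c+5*n,n)-c for u in tr])
print("far edge jaw coord (expect 33)",(pf@r[:,1]).round(1),(pf@r[:,0]).round(0))
print("trail coord (expect -33)",(pt@r[:,0]).round(1),(pt@r[:,1]).round(0))
E
```

```text
[317 184  24  31 489]
far edge jaw coord (expect 33) [31.  30.9 31.  30.8 30.1 29.9 30.4 30.6 29.7 29.5 29.5 29.1] [  4.   0.  -3.  -6.  -9. -12. -16. -19. -22. -25. -28. -31.]
trail coord (expect -33) [-34.7 -34.3 -34.8 -34.9 -34.7 -34.6 -34.7 -34.6 -34.7 -34.6 -34.8 -34.6
 -34.5 -35.  -34.6 -34.3 -35.1 -34.9 -34.5 -35.1 -35.1 -34.8] [ 19.  17.  14.  12.  10.   7.   5.   3.   0.  -2.  -5.  -7.  -9. -12.
 -14. -16. -19. -21. -23. -26. -28. -30.]
```

```bash
sed -i 's/^I0=.*/I0=np.array([617.8,-77.8,329.6])+1.7*UX/' h.py; python3 - <<'E'
from h import *
plan(tcp_for(-35,12),tiltR(45))
E
```

```text
t 9.57 pos [613.699 -58.35  408.317] q [ 0.146  0.375  1.237 -0.79   1.429 -0.069] F [-0.364  0.161  0.554] w 65.7
shift units [ 0.356 -0.031  3.341] turn units [ 0.136  0.102 -0.057]
```

step_arm(moves=[0.3,0,0.8,0.1,0.1,0,1,0,0,0.8,0,0,0,1,0,0,0,0,0,0,1,0,0,0,0,0,0,1])

```text
time: 9.9
tool_pos: [620.6, -78.1, 386.5]
tcp_rot: [3.12, 0.786, 1.844]
contact_force: [1.2, -0.2, -0.3]
grip_width: 65.6
```

```bash
python3 - <<'E'
from h import *
for i in range(2):
    capture("top");o=get_obs();print(o['time'],o['tool_pos'],o['dq'])
r=R.from_euler('xyz',o['tcp_rot']).as_matrix();c=o['tool_pos']-r[:,2]*14.2;n=-r[:,2]
im=capture("top")[:,:,::-1].astype(float)
b=im[:,:,0]-im[:,:,2]; m=(b>40).astype(np.uint8);m[:170]=0;m[225:]=0;m[:,:300]=0;m[:,365:]=0
k,lab,st,ce=cv2.connectedComponentsWithStats(m,connectivity=4);i=1+np.argmax(st[1:,4]);M=lab==i;print(st[i])
x0,y0,w,h,_=st[i]
def up(x):
    col=b[:,x];ys=np.where(M[:,x])[0].min();t=(np.median(col[ys+3:ys+12])+np.median(col[ys-8:ys-3]))/2
    y=ys+2
    while col[y]>t:y-=1
    return y+(t-col[y])/(col[y+1]-col[y])
def right(y):
    row=b[y];xs=np.where(M[y])[0].max();t=(np.median(row[xs-10:xs-3])+row[xs+2:xs+4].min())/2
    x=xs-2
    while row[x]>t:x+=1
    return x-1+(row[x-1]-t)/(row[x-1]-row[x])
def onpl(uv):
    p0=c+5*n;e,d=ray("top",uv);return e+d*((p0-e)@n)/(d@n)-c
pf=np.array([onpl((x,up(x))) for x in range(x0+w-21,x0+w-10)]);pt=np.array([onpl((right(y),y)) for y in range(y0+4,y0+h-5)])
print((pf@r[:,1]).round(1),(pf@r[:,0]).round(0));print((pt@r[:,0]).round(1))
plan(tcp_for(-35,12),tiltR(45))
zoom("scene",320,130,100,75,8,"pics/s4.png")
print(proj("scene",[c+r[:,0]*-33+r[:,1]*b-n*5 for b in(33,-33)]),proj("scene",[c+r[:,0]*-33+r[:,1]*b+n*5 for b in(33,-33)]))
E
```

```text
9.95 [620.54820016 -78.03564167 386.52602038] [ 0.01393381 -0.00290568 -0.00554332 -0.00203032  0.00382869  0.00103682]
10.0 [620.59122649 -77.66637475 386.63366796] [ 0.01004327 -0.00057717 -0.0018261  -0.00098733  0.00028342  0.00091763]
[325 183  24  30 465]
[31.6 31.  31.  30.7 30.3 30.4 30.4 28.9 30.1 30.2 29.8] [  5.   1.  -2.  -5.  -8. -11. -15. -17. -21. -24. -27.]
[-34.6 -34.8 -34.5 -34.4 -34.7 -34.5 -34.6 -34.6 -34.5 -34.6 -34.5 -34.5
 -34.5 -34.4 -35.  -34.7 -34.4 -35.1 -34.7 -34.3 -34.9]
t 10.05 pos [620.639 -77.38  386.622] q [ 0.109  0.386  1.275 -0.787  1.368 -0.053] F [ 0.715 -0.309 -0.431] w 65.6
shift units [ 0.281 -0.079  1.861] turn units [ 0.143  0.008 -0.175]
[[375.181 150.216]
 [367.166 162.455]] [[372.495 147.155]
 [364.34  159.277]]
```

View pics/s4.png

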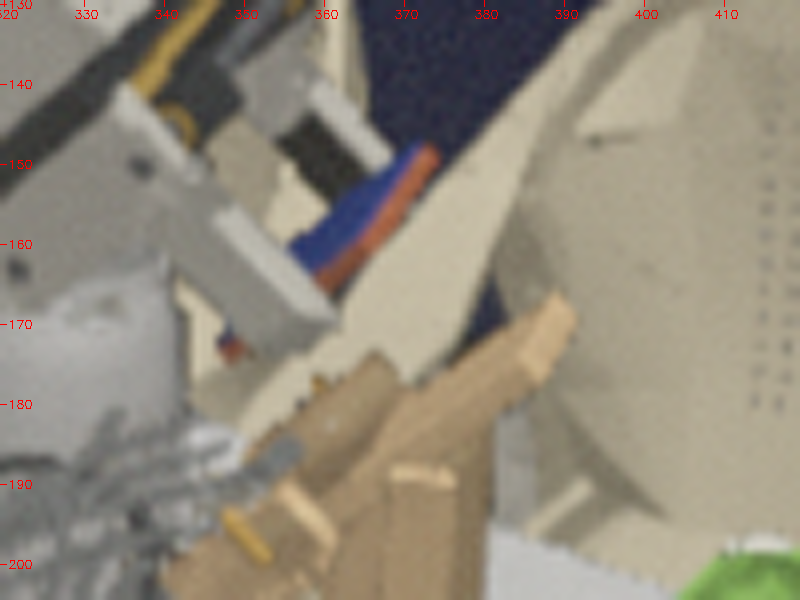

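step_arm(moves=[0.2,-0.1,0.6,0.15,0,-0.2,1,0.1,0,0.6,0,0,0,1,0,0,0.3,0,0,0,1,0,0,0,0,0,0,1])

```text
time: 10.43
tool_pos: [624.1, -93.9, 360.1]
tcp_rot: [-3.139, 0.786, 1.868]
contact_force: [0.5, -0.6, -0.6]
grip_width: 65.8
```

```bash
python3 - <<'E'
from h import *
zoom("scene",320,130,100,75,8,"pics/s5.png")
plan(tcp_for(-35,0),tiltR(45))
E
```

```text
t 10.48 pos [624.121 -93.606 360.486] q [ 0.081  0.403  1.319 -0.797  1.314 -0.045] F [ 0.001 -0.328 -1.769] w 65.5
shift units [-0.058  0.008  0.953] turn units [0.022 0.009 0.059]
```

View pics/s5.png

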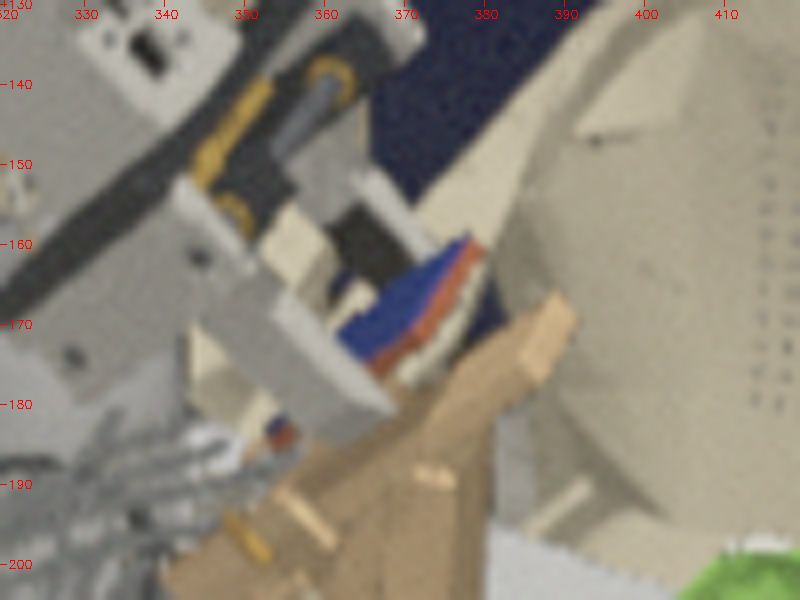

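step_arm(moves=[0,0,0.3,0,0,0,1,0,0,0.3,0,0,0,1,0,0,0.1,0,0,0,1,0,0,0,0,0,0,1])

```text
time: 10.82
tool_pos: [627.5, -103.6, 350.3]
tcp_rot: [-3.14, 0.786, 1.868]
contact_force: [0.4, 0.8, -0.9]
grip_width: 65.8
```

```bash
python3 - <<'E'
from h import *
zoom("scene",320,130,100,75,8,"pics/s6.png");zoom("top",300,160,100,75,8,"pics/t6.png")
plan(tcp_for(-35,0),tiltR(45))
E
```

```text
t 10.92 pos [ 627.518 -103.36   350.673] q [ 0.063  0.411  1.334 -0.801  1.284 -0.04 ] F [-0.53  -0.571 -1.223] w 65.7
shift units [-0.04  -0.014  0.241] turn units [0.04  0.015 0.056]
```

View pics/s6.png

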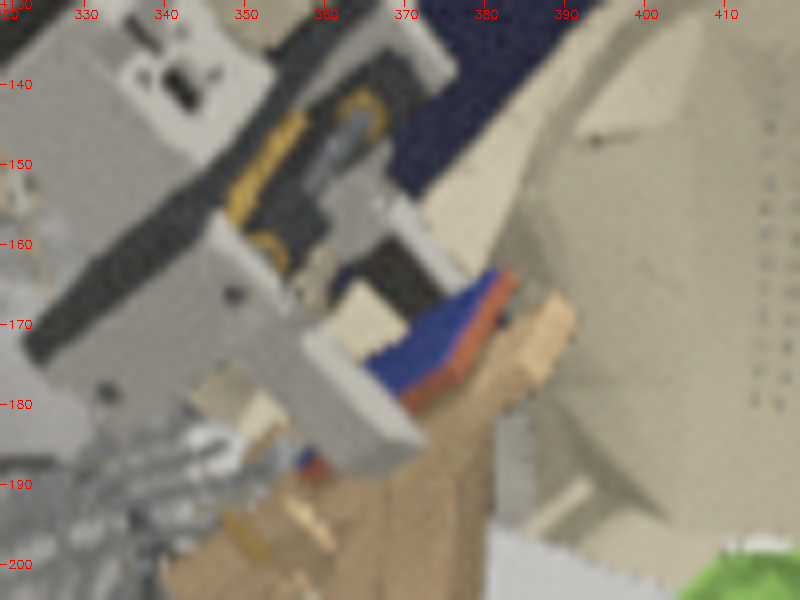

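View pics/t6.png

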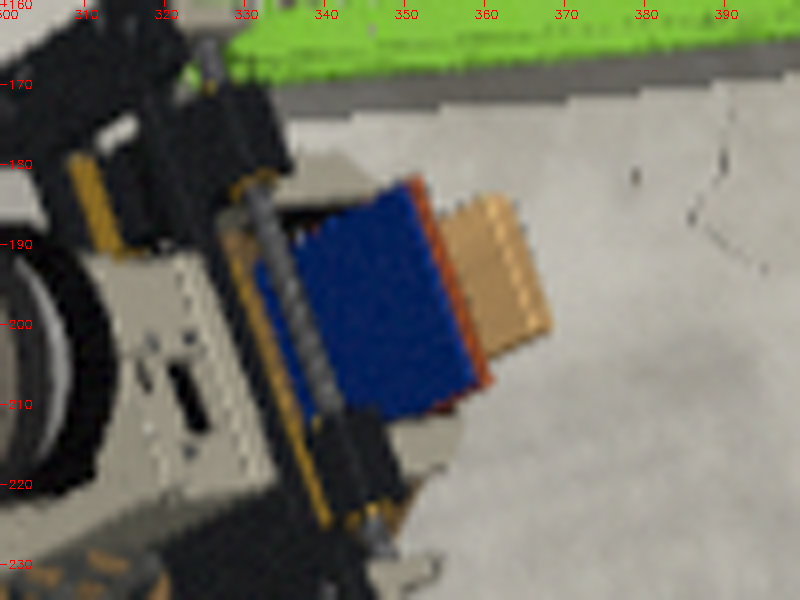

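The tile sits a few mm above the bed and looks square and centred. In the top view its trailing edge runs from (352,182) to (360,207), and the bed shows almost evenly on both sides. I'll descend gently.

step_arm(moves=[0,0,0.15,0,0,0,1,0,0,0,0,0,0,1,0,0,0.1,0,0,0,1,0,0,0,0,0,0,1])

```text
time: 11.25
tool_pos: [628.9, -106.7, 347.6]
tcp_rot: [3.141, 0.787, 1.867]
contact_force: [-0.3, -0.7, -0.3]
grip_width: 65.7
```

```bash
python3 - <<'E'
from h import *
plan(tcp_for(-35,0),tiltR(45))
E
```

```text
t 11.25 pos [ 628.858 -106.662  347.629] q [ 0.057  0.413  1.339 -0.803  1.273 -0.038] F [-0.251 -0.726 -0.305] w 65.7
shift units [-0.023 -0.03   0.008] turn units [0.06  0.021 0.047]
```

step_arm(moves=[0,0,0.1,0,0,0,1,0,0,0,0,0,0,1])

```text
time: 11.42
tool_pos: [629.5, -107.7, 346.9]
tcp_rot: [3.139, 0.787, 1.866]
contact_force: [0.5, 0.1, -0.5]
grip_width: 65.8
```

step_arm(moves=[0,0,0.1,0,0,0,1,0,0,0,0,0,0,1])

```text
time: 11.58
tool_pos: [630.1, -107.9, 347.3]
tcp_rot: [3.134, 0.787, 1.864]
contact_force: [1.3, -0.1, -2.1]
grip_width: 65.6
```

```bash
python3 - <<'E'
from h import *
plan(tcp_for(-35,0),tiltR(45))
zoom("scene",320,130,100,75,8,"pics/s7.png")
E
```

```text
t 11.58 pos [ 630.084 -107.896  347.257] q [ 0.054  0.413  1.342 -0.804  1.266 -0.037] F [ 1.273 -0.055 -2.054] w 65.6
shift units [ 0.018 -0.07  -0.06 ] turn units [0.121 0.03  0.019]
```

View pics/s7.png

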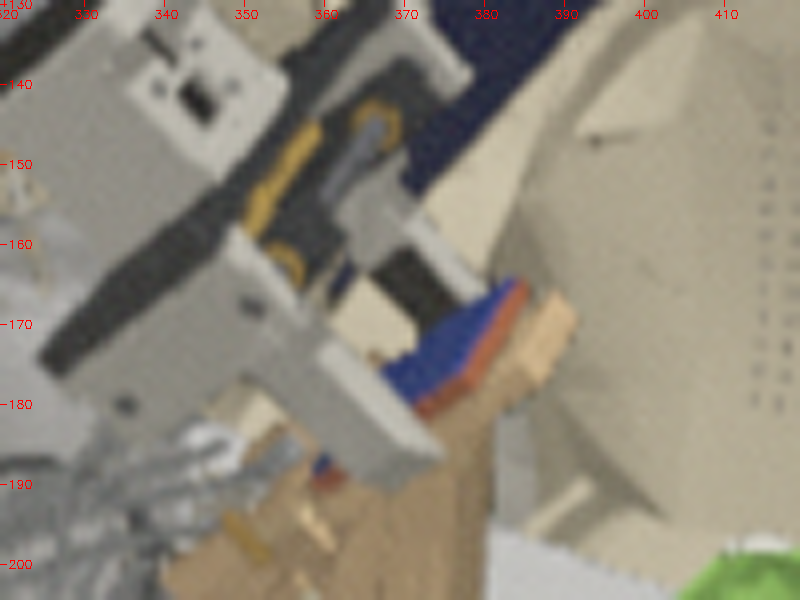

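step_arm(moves=[0,-0.05,0.2,0.15,0,0,1,0,0,0.05,0,0,0,1,0,0,0.05,0,0,0,1])

```text
time: 11.88
tool_pos: [631.1, -109.8, 346.4]
tcp_rot: [3.136, 0.788, 1.861]
contact_force: [-5.0, 8.4, 6.0]
grip_width: 65.7
```

```bash
python3 - <<'E'
from h import *
plan(tcp_for(-35,0),tiltR(45));o=get_obs();print(o['contact_force']@NB,o['contact_force']@DS,o['moment'])
E
```

```text
t 11.88 pos [ 631.108 -109.808  346.35 ] q [ 0.052  0.417  1.337 -0.804  1.268 -0.036] F [-4.968  8.363  5.975] w 65.7
shift units [ 0.061 -0.092 -0.167] turn units [ 0.057  0.037 -0.017]
10.898349758445065 2.448509647464798 [ 0.536  0.58  -0.351]
```

Contact with the bed at about 11 N. I'll back off slightly, trim sideways and move 6 mm downslope before releasing.

step_arm(moves=[0,-0.05,-0.15,0.05,0,0,1,0.3,-0.1,0,0,0,0,1,0,0,0,0,0,0,1,0,0,0,0,0,0,1])

```text
time: 12.22
tool_pos: [625.8, -104.9, 342.8]
tcp_rot: [-3.14, 0.788, 1.862]
contact_force: [-0.1, 0.1, -0.9]
grip_width: 65.9
```

```bash
python3 - <<'E'
from h import *
plan(tcp_for(-30,-2.5),tiltR(45));o=get_obs();print(o['contact_force']@NB,o['contact_force']@DS)
E
```

```text
t 12.22 pos [ 625.789 -104.876  342.76 ] q [ 0.062  0.415  1.351 -0.807  1.273 -0.021] F [-0.144  0.051 -0.903] w 65.9
shift units [-0.036  0.092  0.052] turn units [-0.025  0.035 -0.007]
-0.5751008862331085 0.702199725271483
```

step_arm(moves=[0,0.07,0.07,0,0,0,1,0,0,0,0,0,0,1,0,0,0,0,0,0,-1,0,0,0,0,0,0,-1,0,0,0,0,0,0,-1,0,0,0,0,0,0,-1,0,0,0,0,0,0,-1])

```text
time: 12.8
tool_pos: [627.8, -106.4, 341.3]
tcp_rot: [-3.139, 0.789, 1.862]
contact_force: [-0.6, -0.2, -0.1]
grip_width: 90.7
```

```bash
python3 - <<'E'
from h import *
plan(tcp_for(-30,-2.5),tiltR(45))
zoom("scene",320,130,100,75,8,"pics/s8.png");zoom("top",290,160,100,75,8,"pics/t8.png")
E
```

```text
t 12.8 pos [ 627.81  -106.421  341.281] q [ 0.059  0.419  1.348 -0.808  1.271 -0.021] F [-0.647 -0.167 -0.123] w 90.7
shift units [-0.016  0.017 -0.073] turn units [-0.039  0.047 -0.004]
```

View pics/s8.png

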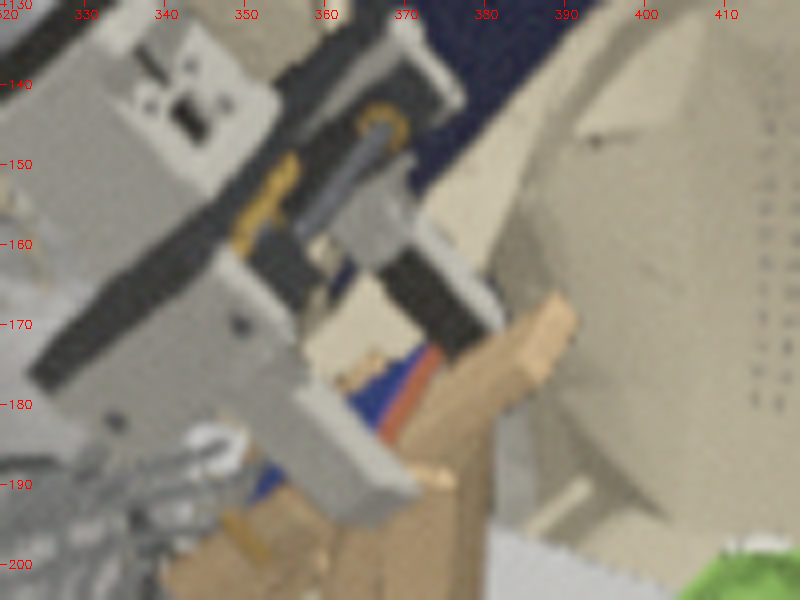

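View pics/t8.png

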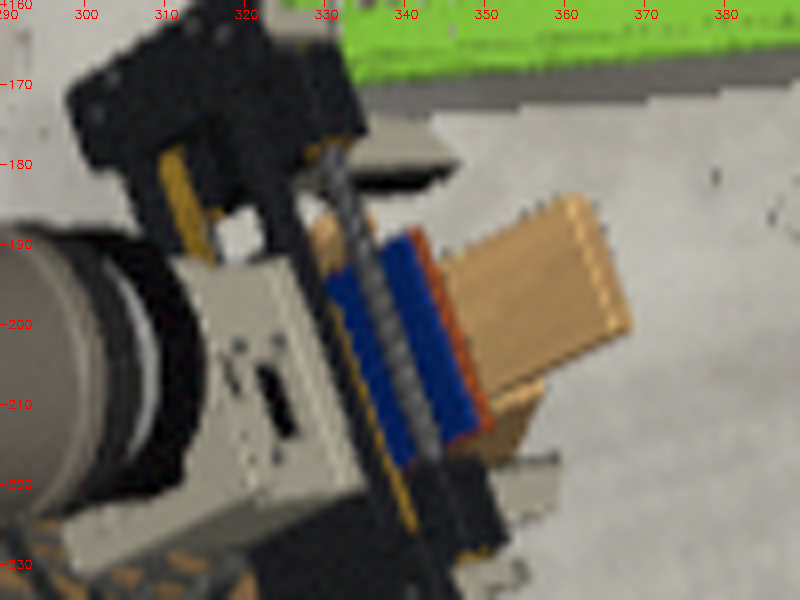

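The tile has slid down between the cheeks and looks square. Its trailing edge is at (343,189)–(350,213) in the top view.

```bash
python3 - <<'E'
from h import *
for h in(7,10):
  for d in(-33,-40):
    print(h,d,proj("top",[I0+DS*d+NB*h+UX*l for l in(33,-33)]).ravel(),proj("scene",[I0+DS*d+NB*h+UX*l for l in(33,-33)]).ravel())
E
```

```text
7 -33 [341.13838006 186.71809828 350.10171321 212.59911617] [374.37456651 171.88803654 366.64310604 184.34888055]
7 -40 [343.23442623 185.56069066 352.25049903 211.54754797] [376.36925163 170.44556348 368.69707078 182.8916747 ]
10 -33 [340.34478947 186.77594467 349.32072804 212.70845725] [373.59762298 171.00519581 365.82651537 183.43293792]
10 -40 [342.44150893 185.61650761 351.47035141 211.65528237] [375.59034046 169.55848375 367.87829371 181.97115571]
```

step_arm(moves=[0,0,-1,0,0,0,-1,0,0,-1,0,0,0,-1,0,0,-1,0,0,0,1,-0.8,0,0,0,1,0,1,-0.8,0,0,0,1,0,1,0,0,0,0,0,0,1,0,0,0,0,0,0,1])

```text
time: 13.48
tool_pos: [621.8, -85.0, 406.1]
tcp_rot: [-3.135, 0.643, 1.867]
contact_force: [0.8, -0.1, -0.1]
grip_width: 63.0
```

```bash
cat >> h.py <<'E'
def tip(d,h): return I0+DS*d+NB*(h-3)   # h above true bed (3 mm below nominal)
def where():
    o=get_obs();q=o['tool_pos']-I0;print('d',q@DS,'h',q@NB+3,'lat',q@UX,'Fds',o['contact_force']@DS,'Fn',o['contact_force']@NB)
E
python3 - <<'E'
from h import *
plan(tip(-58,30),tiltR(37));where()
zoom("scene",300,120,100,75,8,"pics/s9.png");zoom("top",290,160,100,75,8,"pics/t9.png")
E
```

```text
t 13.48 pos [621.784 -85.032 406.091] q [ 0.038  0.385  1.146 -0.625  1.456 -0.232] F [ 0.801 -0.086 -0.138] w 63.0
shift units [-0.063  0.002  1.071] turn units [-0.053 -0.039  0.06 ]
d -59.79516809443427 h 51.379371147478665 lat 0.03800006560789863 Fds -0.12327134418766074 Fn -0.3180139563096252
```

View pics/s9.png

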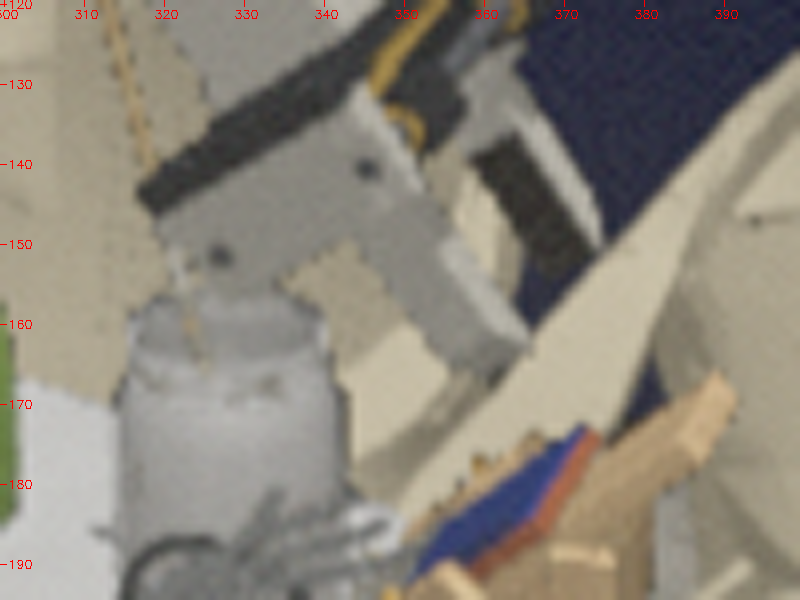

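View pics/t9.png

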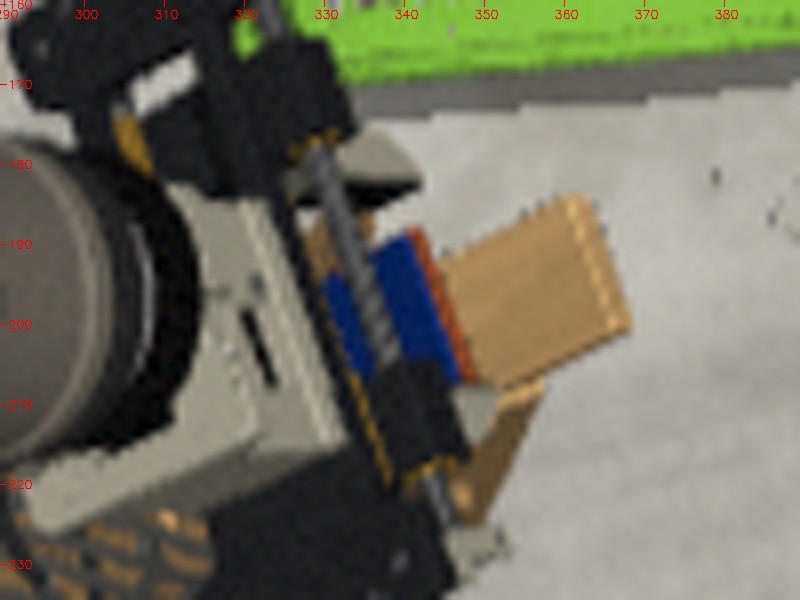

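The tile rests squarely against the leaves, glaze up. I'll close the fingers and lower the tips behind its trailing edge.

step_arm(moves=[-0.2,0,0.3,0,0,0,1,0,0,0.2,0,0,0,1,0,0,0,0,0,0,1,0,0,0,0,0,0,1,0,0,0,0,0,0,1,0,0,0,0,0,0,1,0,0,0.4,0,0,0,1,0,0,0.2,0,0,0,1])

```text
time: 14.25
tool_pos: [625.5, -98.9, 384.1]
tcp_rot: [-3.123, 0.643, 1.879]
contact_force: [0.5, 0.3, -1.2]
grip_width: 2.2
```

```bash
python3 - <<'E'
from h import *
plan(tip(-58,6),tiltR(37));where()
E
```

```text
t 14.25 pos [625.494 -98.928 384.126] q [ 0.014  0.397  1.187 -0.628  1.405 -0.229] F [ 0.476  0.284 -1.189] w 2.2
shift units [-0.316  0.024  0.949] turn units [-0.128 -0.033  0.191]
d -54.42854849720483 h 25.682420406087683 lat -0.40210366788128815 Fds 0.9359332413804721 Fn -0.7448849057403862
```

step_arm(moves=[-0.3,0,0.4,-0.1,0,0.2,1,0,0,0.3,0,0,0,1,0,0,0.1,0,0,0,1,0,0,0,0,0,0,1])

```text
time: 14.58
tool_pos: [629.8, -115.3, 372.5]
tcp_rot: [-3.14, 0.643, 1.86]
contact_force: [0.2, 0.4, -0.3]
grip_width: 0.4
```

```bash
python3 - <<'E'
from h import *
plan(tip(-58,6),tiltR(37));where()
zoom("scene",300,120,100,75,8,"pics/s10.png")
E
```

```text
t 14.58 pos [ 629.797 -115.334  372.472] q [-0.015  0.401  1.211 -0.626  1.359 -0.222] F [ 0.247  0.445 -0.315] w 0.4
shift units [ 0.013  0.05  -0.026] turn units [-0.047 -0.038 -0.028]
d -58.173244956639834 h 5.456292825866511 lat -0.9950499057500525 Fds 0.47411635002627395 Fn 0.028430685856870357
```

View pics/s10.png

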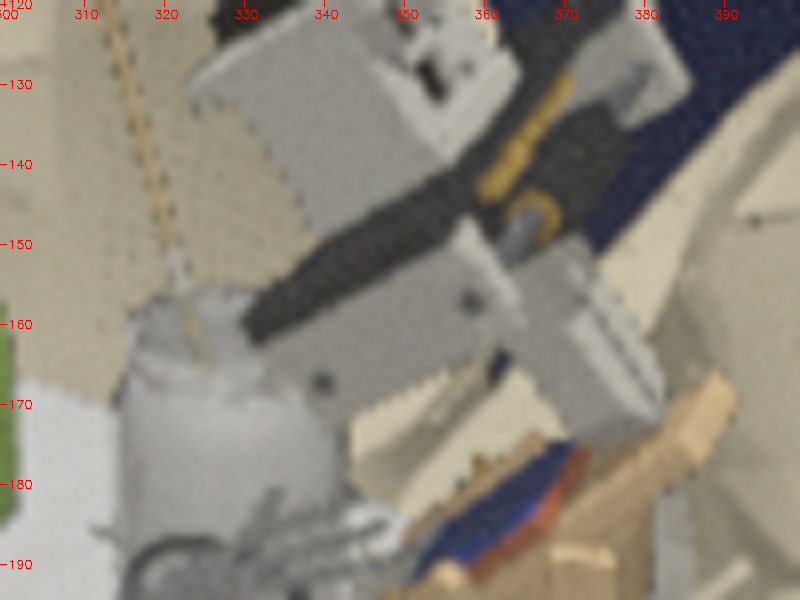

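step_arm(moves=[0.3,0.05,0.05,0,0,0,1,0.3,0,0.04,0,0,0,1,0.3,0,0.04,0,0,0,1,0.2,0,0.03,0,0,0,1])

```text
time: 14.97
tool_pos: [626.5, -99.5, 357.3]
tcp_rot: [3.14, 0.646, 1.857]
contact_force: [1.4, -3.2, 3.2]
grip_width: 0.5
```

```bash
python3 - <<'E'
from h import *
plan(tip(44,5),tiltR(37));where()
E
```

```text
t 14.97 pos [626.523 -99.505 357.288] q [ 0.013  0.403  1.249 -0.637  1.341 -0.171] F [ 1.353 -3.183  3.197] w 0.5
shift units [ 3.956 -0.037  0.612] turn units [-0.022 -0.002 -0.062]
d -36.05141884657283 h 6.105786502673009 lat 0.41757252261024813 Fds -4.691636903595614 Fn -0.16983886656310593
```

Pushing against the leaves: 4.7 N along the slope, almost nothing along the normal. Carrying on.

step_arm(moves=[0.4,0,0.07,0,0,0,1,0.4,0,0.07,0,0,0,1,0.4,0,0.06,0,0,0,1,0.4,0,0.06,0,0,0,1])

```text
time: 15.3
tool_pos: [619.7, -75.7, 332.9]
tcp_rot: [3.137, 0.647, 1.856]
contact_force: [0.7, -1.2, 0.3]
grip_width: 0.4
```

```bash
python3 - <<'E'
from h import *
plan(tip(44,5),tiltR(37));where()
zoom("scene",290,140,100,75,8,"pics/s11.png");zoom("top",270,170,100,75,8,"pics/t11.png")
E
```

```text
t 15.3 pos [619.727 -75.721 332.944] q [ 0.056  0.408  1.308 -0.651  1.313 -0.096] F [ 0.672 -1.211  0.308] w 0.4
shift units [ 2.236 -0.049  0.381] turn units [ 0.006  0.019 -0.075]
d -1.348232409503903 h 6.380797573111187 lat 0.7427111533432762 Fds -1.1744747104996884 Fn -0.7385636273855785
```

View pics/s11.png

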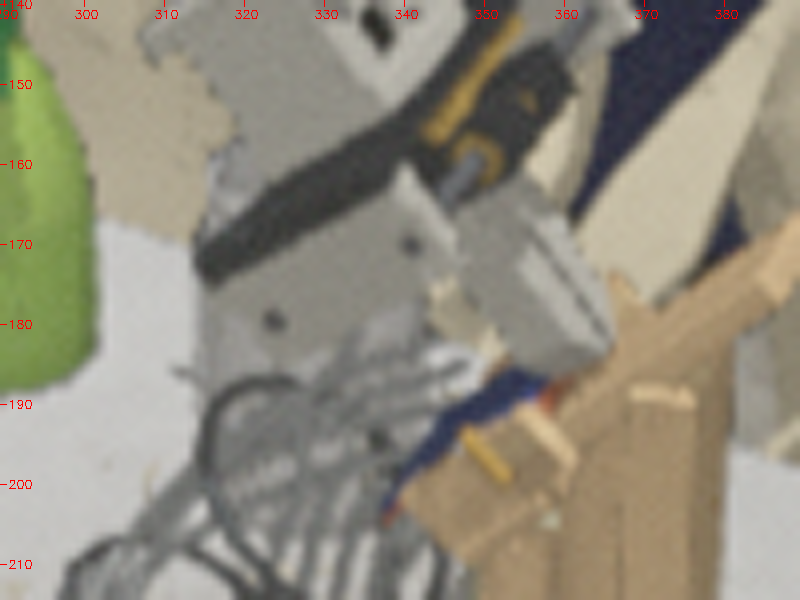

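View pics/t11.png

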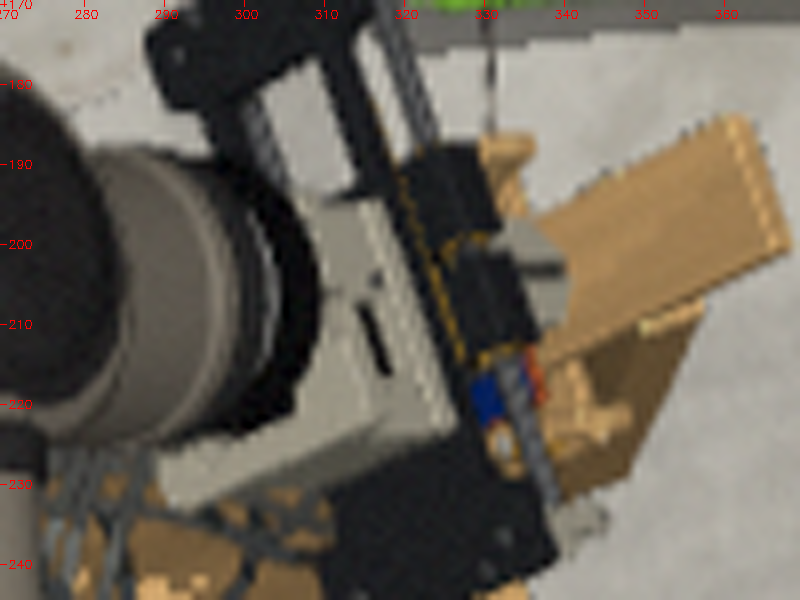

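step_arm(moves=[0.4,-0.03,0.06,0,0.2,0,1,0.4,0,0.07,0,0.2,0,1,0.4,0,0.07,0,0.2,0,1])

```text
time: 15.65
tool_pos: [613.9, -57.7, 313.6]
tcp_rot: [3.139, 0.601, 1.859]
contact_force: [0.3, -1.1, 0.8]
grip_width: 0.4
```

```bash
python3 - <<'E'
from h import *
plan(tip(45,6),tiltR(35));where()
E
```

```text
t 15.65 pos [613.871 -57.662 313.563] q [ 0.068  0.412  1.331 -0.609  1.302 -0.084] F [ 0.253 -1.144  0.772] w 0.4
shift units [ 0.944 -0.019  0.181] turn units [ 0.001 -0.14  -0.043]
d 25.777106013236562 h 6.098064963530856 lat 0.32358433855061286 Fds -1.3724125138465963 Fn -0.2800099502016436
```

step_arm(moves=[0.4,0,0.07,0,0,0,1,0.4,0,0.08,0,0,0,1,0.1,0,0.03,0,0,0,1,0,0,0,0,0,0,1])

```text
time: 15.98
tool_pos: [609.3, -43.2, 297.4]
tcp_rot: [3.141, 0.598, 1.859]
contact_force: [0.1, 0.4, -0.4]
grip_width: 0.2
```

```bash
python3 - <<'E'
from h import *
plan(tip(45,6),tiltR(35));where()
zoom("scene",200,150,200,150,4,"pics/s12.png");zoom("top",190,170,200,150,4,"pics/t12.png")
E
```

```text
t 15.98 pos [609.267 -43.235 297.429] q [ 0.092  0.419  1.362 -0.613  1.286 -0.041] F [ 0.056  0.444 -0.377] w 0.2
shift units [-0.136 -0.003 -0.057] turn units [-0.017 -0.182 -0.038]
d 47.89241139890594 h 5.396062512180228 lat 0.05930224373876383 Fds 0.5553418276013687 Fn 0.022697858449451654
```

View pics/s12.png

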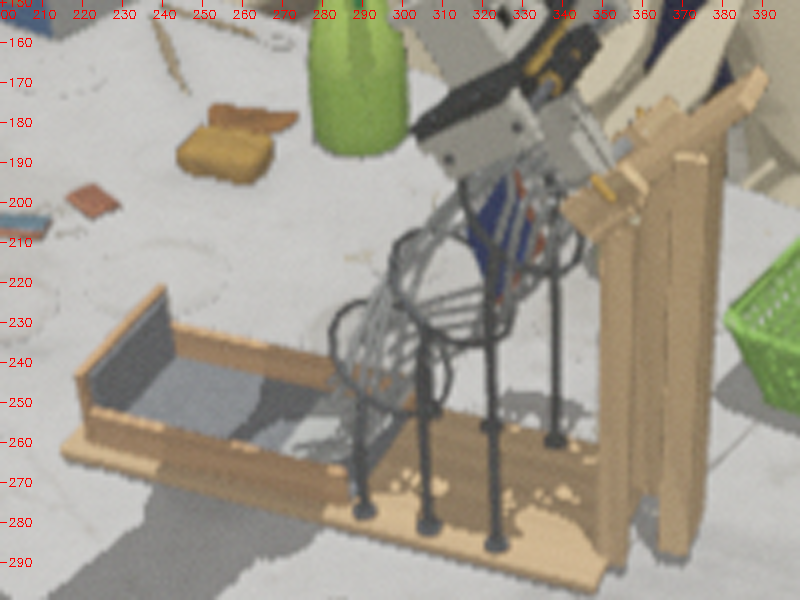

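View pics/t12.png

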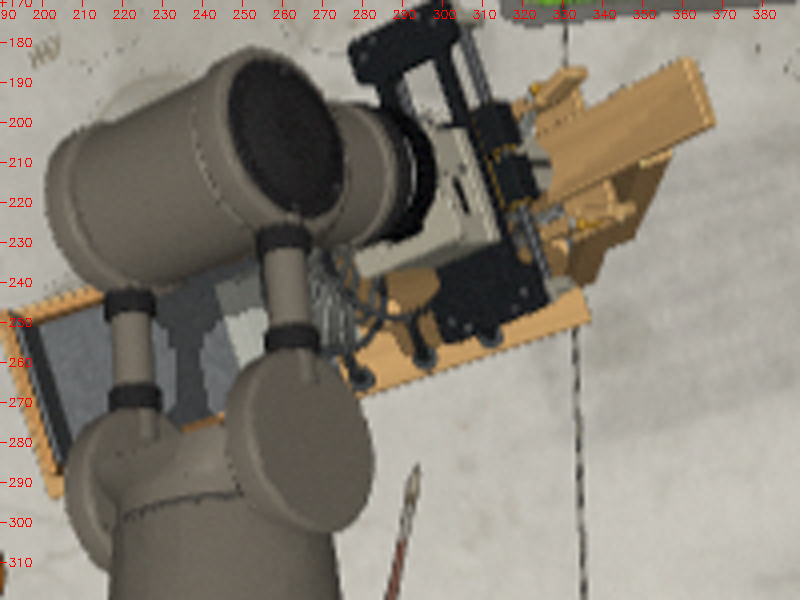

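The tile is through and in the slot, at (325,205) in the scene view. I'll back the tool out while it falls.

step_arm(moves=[-0.8,0,-0.3,0,0,0,1,-0.8,0,-0.6,0,0,0,1,-0.6,0,-1,0,0,0,1,0,0,-1,0,0,0,1,0,0,-1,0,0,0,1,0,0,-1,0,0,0,1,0,0,-0.5,0,0,0,1,0,0,0,0,0,0,1])

```text
time: 16.75
tool_pos: [602.1, -21.3, 417.7]
tcp_rot: [3.14, 0.598, 1.855]
contact_force: [0.8, 0.3, -0.2]
grip_width: 0.5
```

```bash
python3 - <<'E'
from h import *
o=get_obs();print(o['tool_pos'],o['joint_positions'],o['contact_force'])
zoom("scene",200,150,200,150,4,"pics/s13.png")
E
```

```text
[602.1254465  -21.3350777  417.70567911] [ 0.13215594  0.37260726  1.112251   -0.58979346  1.55531089 -0.17435007] [ 0.78335112  0.29726872 -0.18478853]
```

View pics/s13.png

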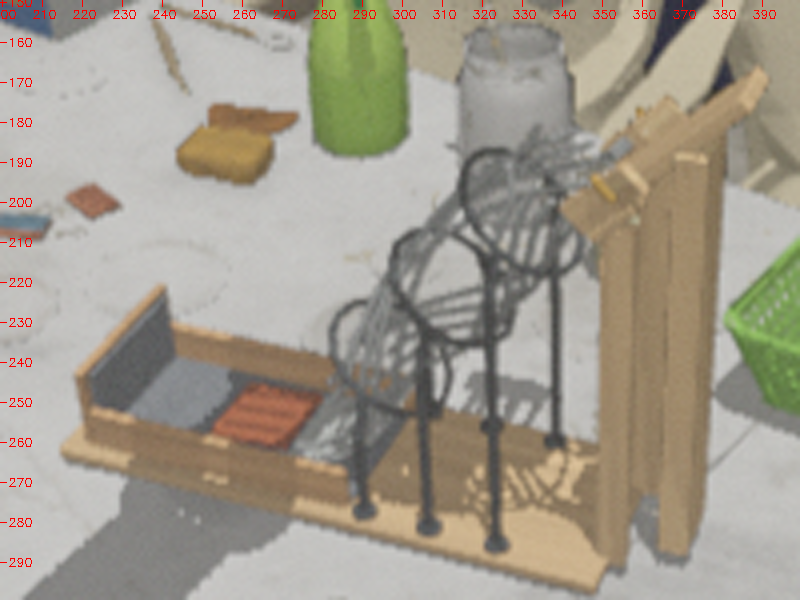

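The tile lies clay side up in the tray at (252,252) in the scene view. I'll move the arm away and check it from above.

step_arm(moves=[-1,0,0,0,0,0,1,-1,0,0,0,0,0,1,-1,0,0,0,0,0,1,-1,0,0,0,0,0,1,-1,0,0.3,0,0,0,1,-1,0,0.5,0,0,0,1,-1,0,0.5,0,0,0,1,-1,0,0.5,0,0,0,1])

```text
time: 17.47
tool_pos: [646.5, -173.4, 471.4]
tcp_rot: [-3.128, 0.594, 1.868]
contact_force: [0.9, -0.1, 0.9]
grip_width: 0.7
```

```bash
python3 - <<'E'
from h import *
o=get_obs();print(o['tool_pos'],o['joint_positions'],o['contact_force'])
zoom("scene",205,200,110,80,7,"pics/s14.png");zoom("top",185,220,110,80,7,"pics/t14.png")
im=capture("scene");cv2.imwrite("pics/s14f.png",im[:,:,::-1])
E
```

```text
[ 646.53037337 -173.37585363  471.37145896] [-0.13117081  0.43823331  0.86998631 -0.54068535  1.57272961 -0.49839336] [ 0.91717469 -0.10943381  0.94443397]
```

View pics/s14.png

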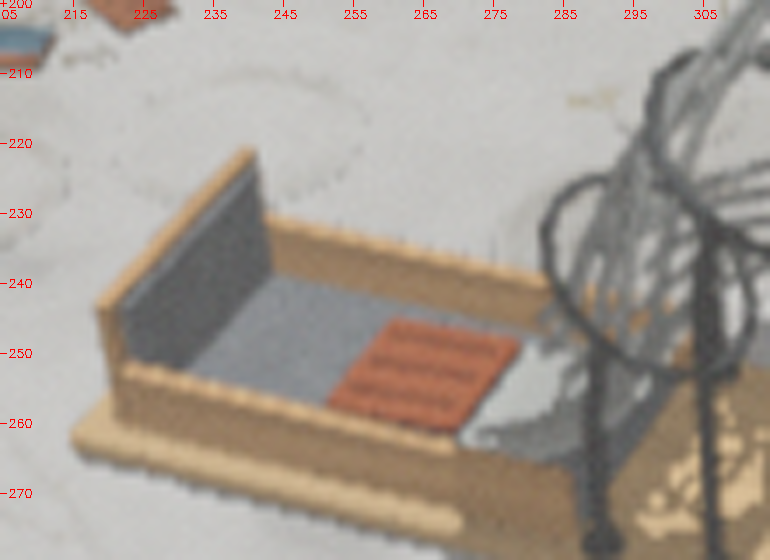

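View pics/t14.png

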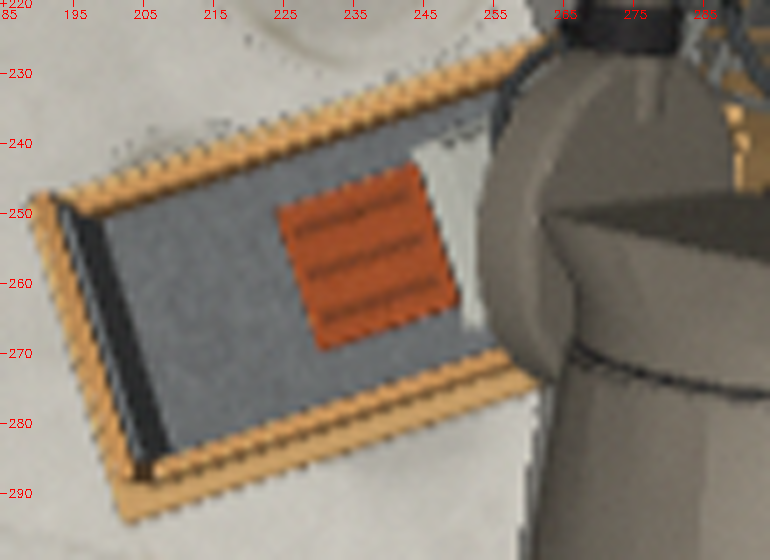

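View pics/s14f.png

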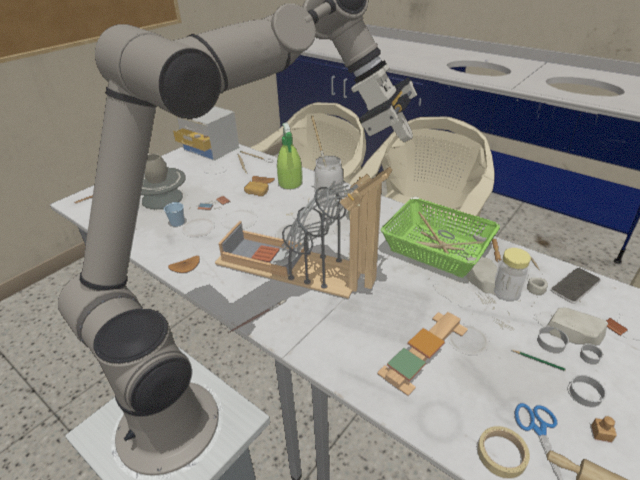

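The tile lies glaze down, clay up, right beside the end of the run-out (top view about (243,243)–(250,263)). I'll check whether it lies flat on the felt or rests on the sheet's lip.

```bash
python3 - <<'E'
from h import *
n={}
for k in("scene","top"):
    im=capture(k)[:,:,::-1];hs=cv2.cvtColor(np.ascontiguousarray(im),cv2.COLOR_BGR2HSV);d=im.astype(int)
    m=((d[:,:,2]-d[:,:,0])>60).astype(np.uint8)*(hs[:,:,0]<11).astype(np.uint8)
    x,y,w,h=(245,240,42,26) if k=="scene" else (220,238,34,36)
    M=np.zeros_like(m);M[y:y+h,x:x+w]=m[y:y+h,x:x+w];M=cv2.morphologyEx(M,cv2.MORPH_CLOSE,np.ones((3,3)))
    c=max(cv2.findContours(M,cv2.RETR_EXTERNAL,cv2.CHAIN_APPROX_NONE)[0],key=cv2.contourArea)
    q=cv2.approxPolyDP(c,4,True)[:,0];print(k,cv2.contourArea(c),q.tolist())
    if k=="top": print(cv2.minAreaRect(np.array([onz("top",p[0],29)[:2] for p in c],np.float32)))
P=[tri(s,t) for s,t in(((261,245),(224,249.5)),((279.3,248.5),(244.5,243)),((270,261.5),(250.3,262.5)),((251.5,257.5),(230.5,269.5)))]
# order guess check: print both correspondences residuals
for p,d in P: print(p,d)
S=[(261,245),(279.3,248.5),(270,261.5),(251.5,257.5)];T=[(224,249.5),(244.5,243),(250.3,262.5),(230.5,269.5)]
for z in(20,29):print(z,[onz("scene",s,z)[:2].round(0).tolist() for s in S],[onz("top",t,z)[:2].round(0).tolist() for t in T])
E
```

```text
scene 234.0 [[252, 257], [270, 260], [278, 249], [261, 246]]
top 409.0 [[243, 243], [226, 249], [230, 269], [249, 263]]
((530.7635498046875, 219.1387481689453), (65.54268646240234, 64.4061050415039), 16.878812789916992)
[552.20251337 257.75586655  32.79760413] 0.6552180413790725
[569.67274228 194.17414513  37.34948384] 0.3260644124268224
[509.90276533 177.923457    32.54381849] 0.44391649989040133
[490.64963929 238.54113844  31.26169108] 1.1691841272554264
20 [[564.0, 270.0], [585.0, 210.0], [520.0, 189.0], [500.0, 249.0]] [[553.0, 260.0], [572.0, 197.0], [511.0, 180.0], [491.0, 241.0]]
29 [[556.0, 261.0], [577.0, 202.0], [513.0, 181.0], [493.0, 240.0]] [[552.0, 259.0], [571.0, 196.0], [510.0, 179.0], [490.0, 239.0]]
```

The tile's trailing edge appears to overlap the run-out's end by about 3 mm (roughly 1 px), and that edge reads about 3 mm higher than the front. So it's probably resting on the lip and not fully on the felt. I have plenty of time, so I'll check the clearance around the last ring and nudge the tile forward.

```bash
python3 - <<'E'
import sys
from h import *
B=np.array([530.8,219.1,29]);print("tile rel frame origin")
def rel(p): q=p-B;return np.round([q@UX,q@UY,p[2]],1)
for s,t in(((282.5,235),(255.5,240)),((287,226),(256,236)),((290,224.5),(258.5,231)),((285,243),(258,249))):
    p,d=tri(s,t);print(rel(p),d)
for t in((243.5,241),(250.5,266)):print('runout end',rel(onz("top",t,20)))
for t in((244.5,243),(250.3,262.5)):print('tile trailing top',rel(onz("top",t,30)))
print('end wall',rel(onz("top",(204,267),20)))
im=cv2.imread("pics/top0.png");zoom("top",235,215,70,60,11,"pics/r1.png",im);im=cv2.imread("pics/scene0.png");zoom("scene",260,205,70,60,11,"pics/r2.png",im)
E
```

```text
tile rel frame origin
[ 12.3 -69.2 111.6] 14.60977500362622
[ 19.5 -79.2 141.6] 7.952796370562795
[ 29.1 -87.8 143. ] 13.861747895109676
[ -8.1 -75.3  96.6] 4.590734300254395
runout end [ 39.8 -32.   20. ]
runout end [-40.9 -29.3  20. ]
tile trailing top [ 31.2 -34.1  30. ]
tile trailing top [-31.6 -33.   30. ]
end wall [  1.3 107.5  20. ]
```

View pics/r1.png

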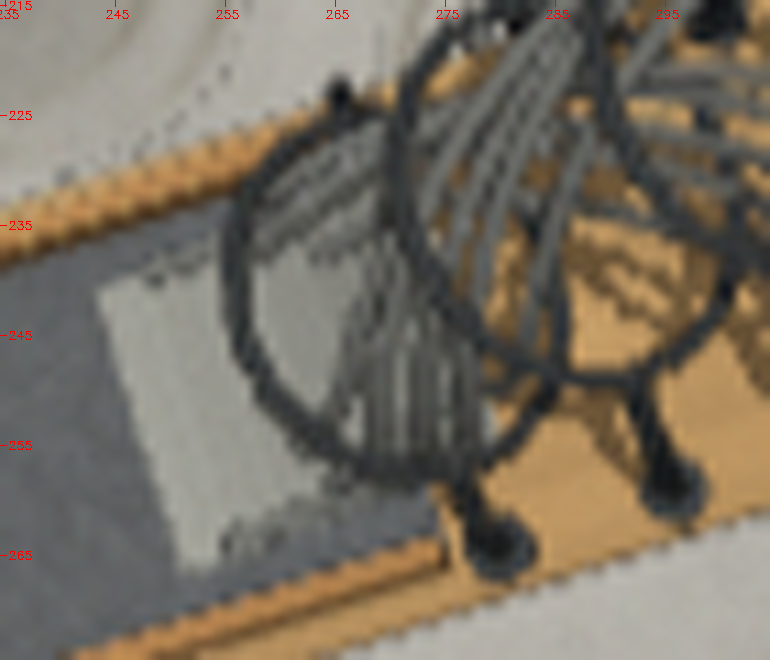

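View pics/r2.png

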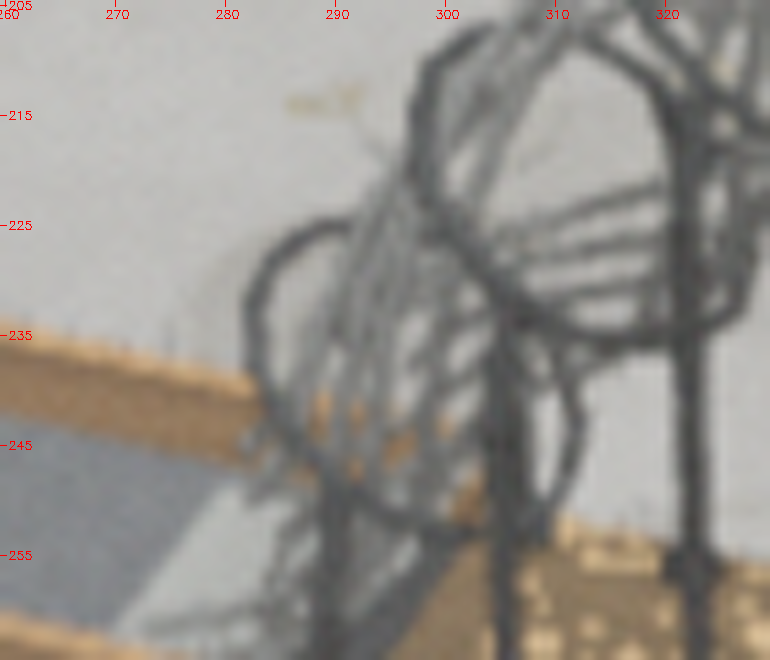

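Confirmed: the trailing edge overlaps the run-out's end by about 3 mm, and the tile is about 40 mm short of tray_felt. I'll push it forward with the closed fingertips, the tool leaning away from the rings.

```bash
cat >> h.py <<'E'
TB=np.array([530.8,219.1,0])
def tr(uy,z,lat=0): return TB+UX*lat+UY*uy+UZ*z
def wt():
    o=get_obs();q=o['tool_pos']-TB;print('lat',q@UX,'uy',q@UY,'z',q[2],'F lat,uy,z',o['contact_force']@UX,o['contact_force']@UY,o['contact_force'][2])
E
python3 - <<'E'
from h import *
plan(tr(13,430),tiltR(25));wt()
E
```

```text
t 17.72 pos [ 646.19  -171.784  471.166] q [-0.129  0.438  0.871 -0.541  1.574 -0.496] F [-0.421  0.141  0.419] w 0.4
shift units [ 18.581   0.08  -10.058] turn units [-0.149  2.254  0.059]
lat -1.8019609332702722 uy -407.5563324345712 z 471.1664098230157 F lat,uy,z -0.36232789164432977 0.256103443791844 0.41915858127771904
```

step_arm(moves=[0.9,0,-0.5,0,0.6,0,1,0.9,0,-0.5,0,0.6,0,1,0.9,0,-0.45,0,0.5,0,1,0.9,0,-0.42,0,0.4,0,1,0.9,0,-0.42,0,0,0,1,0.9,0,-0.42,0,0,0,1,0.9,0,-0.42,0,0,0,1,0.9,0,-0.42,0,0,0,1])

```text
time: 18.38
tool_pos: [596.0, -7.3, 463.4]
tcp_rot: [-3.124, 0.438, 1.872]
contact_force: [-0.5, 0.5, 1.0]
grip_width: 0.5
```

step_arm(moves=[0.9,0,-0.42,0,0,0,1,0.9,0,-0.42,0,0,0,1,0.9,0,-0.42,0,0,0,1,0.9,0,-0.42,0,0,0,1,0.9,0,-0.42,0,0,0,1,0.9,0,-0.42,0,0,0,1,0.9,0,-0.42,0,0,0,1,0.9,0,-0.42,0,0,0,1])

```text
time: 19.05
tool_pos: [540.9, 160.6, 462.7]
tcp_rot: [-3.122, 0.437, 1.886]
contact_force: [-0.0, 0.4, -0.6]
grip_width: -0.0
```

```bash
python3 - <<'E'
from h import *
plan(tr(13,165),tiltR(25));wt()
E
```

```text
t 19.05 pos [540.938 160.556 462.721] q [ 0.391  0.407  0.876 -0.458  1.881 -0.058] F [-0.041  0.437 -0.577] w -0.0
shift units [ 9.557  0.672 11.954] turn units [-0.13   0.017  0.312]
lat -7.1131687610869845 uy -58.987898956216014 z 462.7206310393119 F lat,uy,z 0.08609826357793124 0.42991917261613743 -0.5773883446794217
```

step_arm(moves=[0.9,0.15,-0.42,0,0,0.08,1,0.9,0.15,-0.42,0,0,0.08,1,0.9,0.15,-0.2,0,0,0.08,1,0.9,0.15,0,0,0,0.08,1,0.7,0,0.7,0,0,0,1,0.5,0,0.9,0,0,0,1,0.42,0,0.9,0,0,0,1,0.42,0,0.9,0,0,0,1])

```text
time: 19.72
tool_pos: [518.7, 259.8, 372.3]
tcp_rot: [3.14, 0.435, 1.876]
contact_force: [-0.6, 0.9, -0.4]
grip_width: 0.3
```

```bash
python3 - <<'E'
from h import *
plan(tr(13,165),tiltR(25));wt()
E
```

```text
t 19.72 pos [518.737 259.796 372.29 ] q [ 0.557  0.468  1.018 -0.428  1.752  0.193] F [-0.592  0.871 -0.406] w 0.3
shift units [ 3.03  -0.046 10.02 ] turn units [ 0.112 -0.024  0.184]
lat 0.13971234220998224 uy 42.445992216467346 z 372.2897091488129 F lat,uy,z -0.31647030540051974 1.0041466614702512 -0.4059325104071037
```

step_arm(moves=[0.3,0,1,0.05,0,0.1,1,0.3,0,1,0.05,0,0.1,1,0.3,0,1,0,0,0,1,0.3,0,1,0,0,0,1,0.3,0,1,0,0,0,1,0.3,0,1,0,0,0,1,0.3,0,1,0,0,0,1,0.3,0,0.8,0,0,0,1])

```text
time: 20.38
tool_pos: [516.5, 245.6, 201.8]
tcp_rot: [3.141, 0.433, 1.877]
contact_force: [-0.4, -0.1, 0.7]
grip_width: 0.4
```

```bash
python3 - <<'E'
from h import *
plan(tr(-50,29),tiltR(25));wt()
zoom("scene",190,150,150,112,5,"pics/s15.png");zoom("top",170,200,150,112,5,"pics/t15.png")
o=get_obs();print(proj("top",o['tool_pos']),proj("scene",o['tool_pos']))
E
```

```text
t 20.38 pos [516.505 245.553 201.795] q [ 0.538  0.532  1.374 -0.431  1.362  0.35 ] F [-0.405 -0.094  0.692] w 0.4
shift units [0.019 0.246 9.511] turn units [ 0.088 -0.043  0.185]
lat -6.090554000475373 uy 29.44494112914489 z 201.79471764933444 F lat,uy,z -0.41513473857921174 0.025983223170597466 0.6916421767447739
[[216.869 255.953]] [[249.07  206.996]]
```

View pics/s15.png

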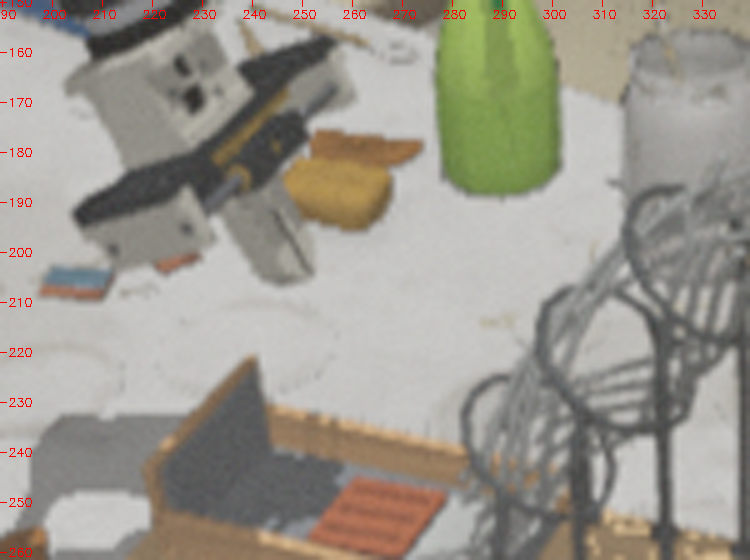

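View pics/t15.png

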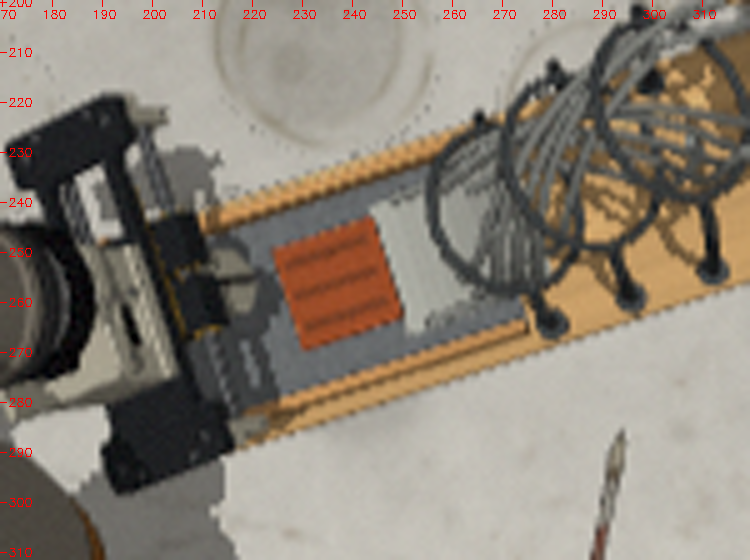

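The tip projection matches both pictures ((217,256) and (249,207)). The tile's trailing edge runs just over the pale run-out's end. Descending along the tool axis.

step_arm(moves=[0,0.15,1,0.05,0,0.1,1,0,0.1,1,0,0,0.1,1,0,0,1,0,0,0,1,0,0,1,0,0,0,1,0,0,1,0,0,0,1,0,0,0.7,0,0,0,1,0,0,0,0,0,0,1])

```text
time: 21.07
tool_pos: [536.8, 206.4, 103.1]
tcp_rot: [3.127, 0.433, 1.865]
contact_force: [-0.5, -0.5, -0.7]
grip_width: 0.5
```

```bash
python3 - <<'E'
from h import *
plan(tr(-50,29),tiltR(25));wt()
zoom("scene",200,190,110,80,7,"pics/s16.png");zoom("top",190,210,110,80,7,"pics/t16.png")
E
```

```text
t 21.07 pos [536.839 206.392 103.062] q [ 0.464  0.622  1.514 -0.481  1.117  0.405] F [-0.481 -0.489 -0.676] w 0.5
shift units [-0.085 -0.171  4.116] turn units [ 0.223 -0.052  0.036]
lat 2.132693908509719 uy -13.907752296290477 z 103.06158286534952 F lat,uy,z -0.6009682058019401 -0.33037629036993627 -0.6761746471684952
```

View pics/s16.png

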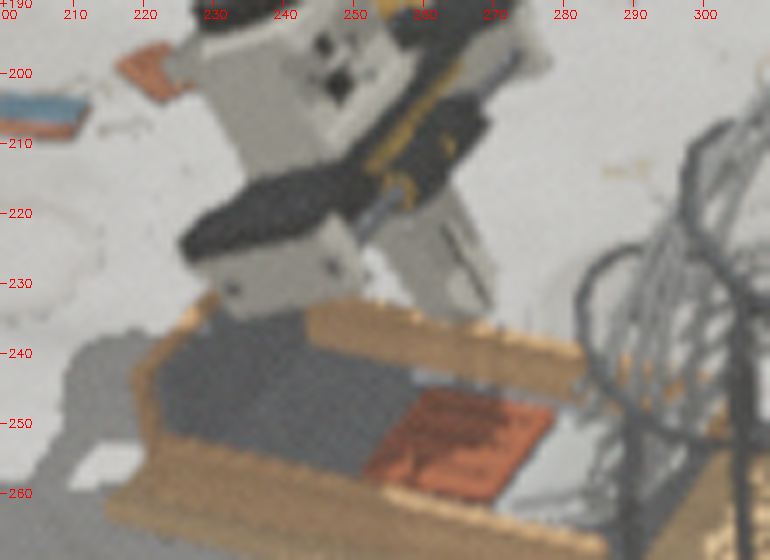

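View pics/t16.png

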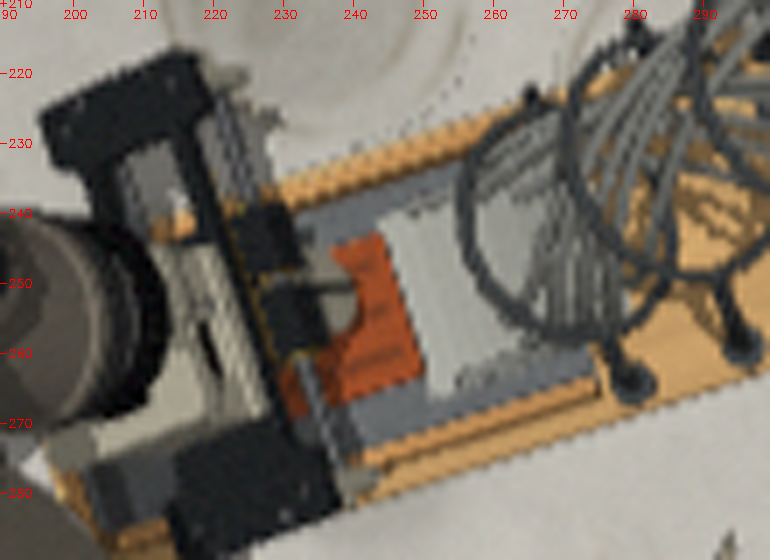

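step_arm(moves=[-0.1,-0.1,0.6,0.2,0,0,1,0,0,0.8,0,0,0,1,0,0,0.7,0,0,0,1,0,0,0.3,0,0,0,1,0,0,0,0,0,0,1])

```text
time: 21.58
tool_pos: [546.3, 189.0, 67.1]
tcp_rot: [3.125, 0.431, 1.862]
contact_force: [0.4, 0.5, -0.1]
grip_width: 0.5
```

```bash
python3 - <<'E'
from h import *
plan(tr(-50,29),tiltR(25));wt()
zoom("top",190,210,110,80,7,"pics/t17.png");zoom("scene",200,190,110,80,7,"pics/s17.png")
E
```

```text
t 21.58 pos [546.283 189.011  67.058] q [ 0.43   0.666  1.548 -0.505  1.034  0.421] F [ 0.411  0.548 -0.094] w 0.5
shift units [ 0.034 -0.343  2.073] turn units [ 0.23  -0.081 -0.006]
lat 6.18303627179475 uy -33.2693744389273 z 67.05756037619292 F lat,uy,z 0.551538658688168 0.4071579884140148 -0.09393556748910128
```

View pics/t17.png

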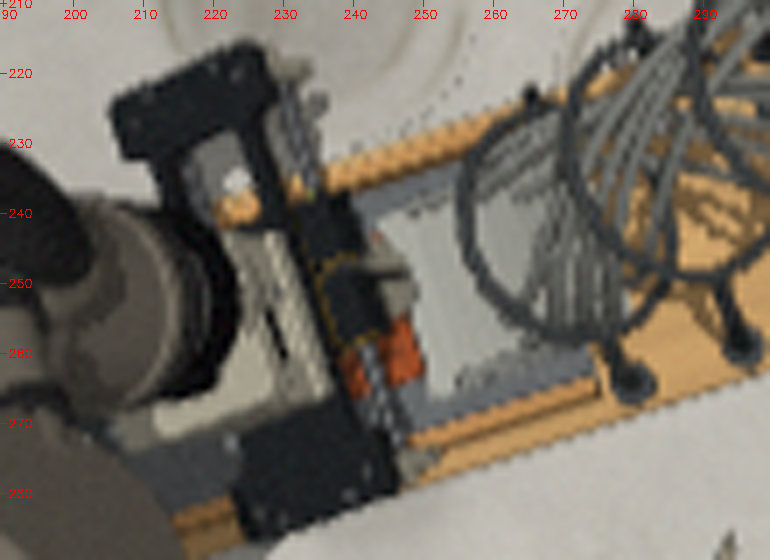

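View pics/s17.png

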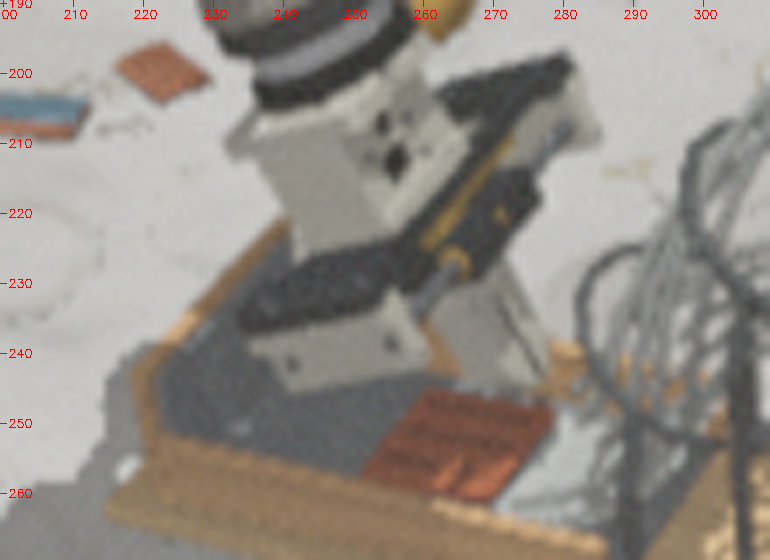

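step_arm(moves=[0,-0.35,0.4,0.2,0,0,1,0,0,0.6,0,0,0,1,0,0,0.5,0,0,0,1,0,0,0,0,0,0,1])

```text
time: 22.02
tool_pos: [544.4, 175.9, 40.6]
tcp_rot: [3.134, 0.43, 1.861]
contact_force: [-0.5, 0.1, -0.0]
grip_width: 0.0
```

```bash
python3 - <<'E'
from h import *
plan(tr(-50,29),tiltR(25));wt()
zoom("top",190,210,110,80,7,"pics/t18.png");zoom("scene",200,190,110,80,7,"pics/s18.png")
E
```

```text
t 22.02 pos [544.449 175.87   40.627] q [ 0.41   0.695  1.582 -0.523  0.979  0.439] F [-0.507  0.12  -0.005] w 0.0
shift units [ 0.03  -0.037  0.626] turn units [ 0.097 -0.094 -0.019]
lat 0.6505460310694404 uy -45.32876575377013 z 40.62727081771478 F lat,uy,z -0.4509141836111123 0.2604359802084031 -0.0054875182067164185
```

View pics/t18.png

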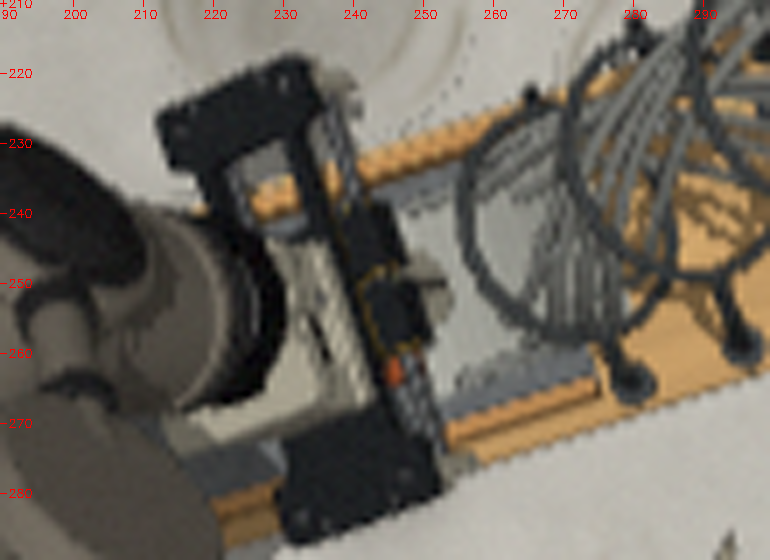

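View pics/s18.png

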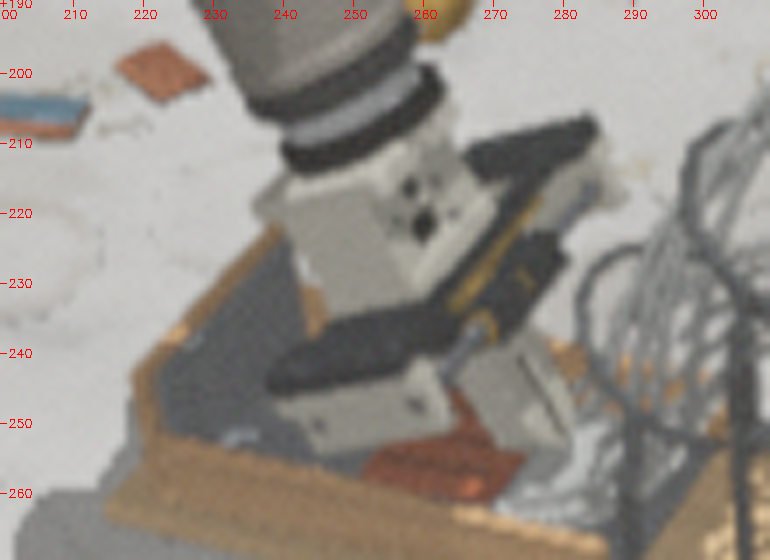

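step_arm(moves=[0,0,0.4,0.1,-0.1,0,1,0,0,0.2,0,0,0,1,0,0,0,0,0,0,1])

```text
time: 22.37
tool_pos: [547.6, 171.9, 30.8]
tcp_rot: [3.137, 0.437, 1.86]
contact_force: [0.4, 0.5, 2.0]
grip_width: 0.0
```

```bash
python3 - <<'E'
from h import *
plan(tr(-50,29),tiltR(25));wt()
E
```

```text
t 22.37 pos [547.577 171.874  30.814] q [ 0.405  0.715  1.58  -0.536  0.968  0.45 ] F [0.411 0.452 2.047] w 0.0
shift units [ 0.041 -0.125  0.081] turn units [ 0.043  0.012 -0.034]
lat 2.498753938367072 uy -50.05510984637392 z 30.81446413474145 F lat,uy,z 0.5231645873990202 0.3147073375928511 2.0472590468385325
```

step_arm(moves=[0.3,-0.1,-0.14,0,0,0,1,0.3,0,-0.13,0,0,0,1,0.3,0,-0.13,0,0,0,1])

```text
time: 22.62
tool_pos: [539.7, 190.3, 30.3]
tcp_rot: [3.138, 0.438, 1.858]
contact_force: [0.3, 0.1, 0.5]
grip_width: 0.4
```

```bash
python3 - <<'E'
from h import *
plan(tr(-8,29),tiltR(25));wt()
E
```

```text
t 22.62 pos [539.749 190.274  30.333] q [ 0.439  0.72   1.57  -0.527  0.987  0.476] F [0.277 0.111 0.451] w 0.4
shift units [ 1.033 -0.018 -0.41 ] turn units [ 0.026  0.018 -0.059]
lat 0.2882959530675735 uy -30.181696727440173 z 30.333288840316477 F lat,uy,z 0.29723399339032847 0.026293635182894598 0.4514441444126487
```

```bash
python3 - <<'E'
from h import *
zoom("scene",200,190,110,80,7,"pics/s19.png")
E
```

```text
(no output)
```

View pics/s19.png

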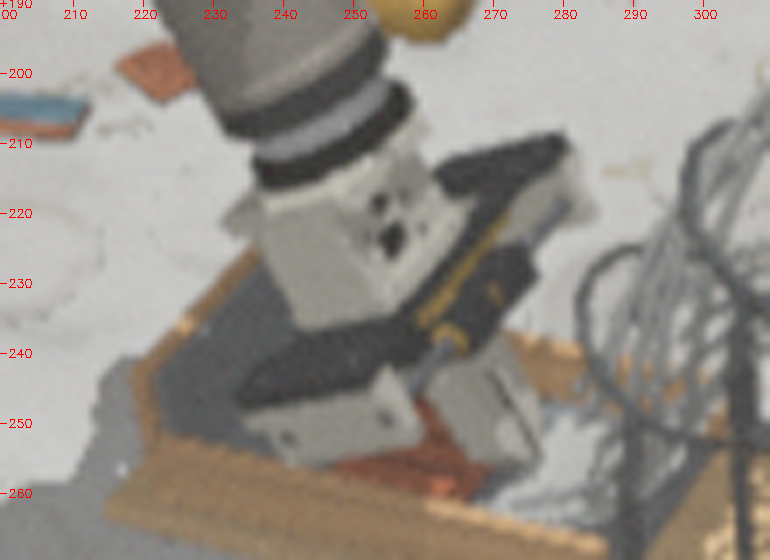

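The tile is moving along with the fingertips. Three more pushes.

step_arm(moves=[0.3,0,-0.13,0,0,0,1,0.3,0,-0.13,0,0,0,1,0.3,0,-0.13,0,0,0,1,0,0,0,0,0,0,1])

```text
time: 23.0
tool_pos: [533.0, 214.0, 30.2]
tcp_rot: [3.136, 0.437, 1.86]
contact_force: [0.3, 1.0, 0.6]
grip_width: 0.6
```

```bash
python3 - <<'E'
from h import *
plan(tr(-8,29),tiltR(25));wt()
zoom("scene",200,190,110,80,7,"pics/s20.png")
E
```

```text
t 23.0 pos [533.01  214.009  30.164] q [ 0.479  0.729  1.55  -0.514  1.01   0.499] F [0.335 1.01  0.553] w 0.6
shift units [-0.088 -0.033  0.105] turn units [ 0.063  0.004 -0.028]
lat 0.6534642657548645 uy -5.51086291382138 z 30.16419489034783 F lat,uy,z 0.610788845651202 0.8716133524754813 0.5530169442737242
```

View pics/s20.png

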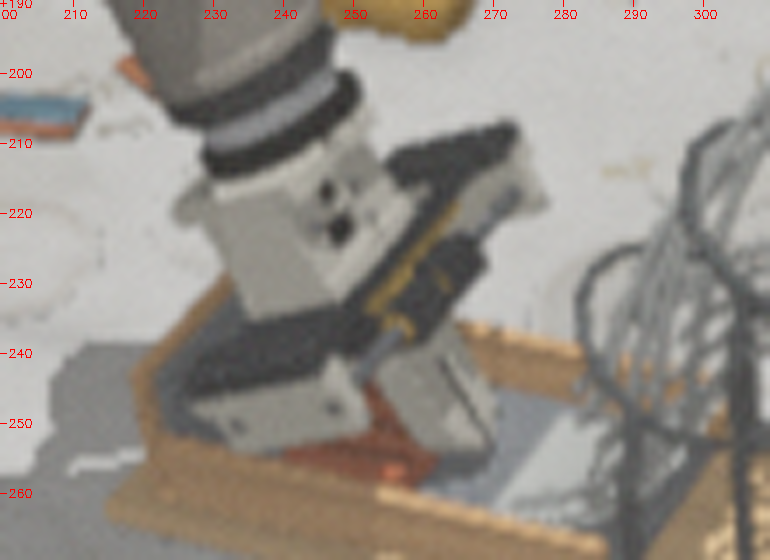

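The tile is fully on the felt, clear of the run-out. Backing off, then straight up.

step_arm(moves=[-0.4,0,0.15,0,0,0,1,-0.3,0,-0.4,0,0,0,1,-0.4,0,-0.9,0,0,0,1,-0.4,0,-0.9,0,0,0,1,-0.2,0,-0.9,0,0,0,1,-0.2,0,-1,0,0,0,1,0,0,-1,0,0,0,1,0,0,-1,0,0,0,1])

```text
time: 23.72
tool_pos: [526.8, 221.5, 158.5]
tcp_rot: [-3.135, 0.439, 1.859]
contact_force: [0.1, 0.6, -0.1]
grip_width: 0.5
```

step_arm(moves=[0,0,-1,0,0,0,1,0,0,-1,0,0,0,1,0,0,-1,0,0,0,1,0.5,0,-1,0,0,0,1,1,0,-1,0,0,0,1,1,0,-1,0,0,0,1,1,0,-0.5,0,0,0,1,0,0,0,0,0,0,1])

```text
time: 24.38
tool_pos: [494.8, 334.0, 264.3]
tcp_rot: [3.135, 0.433, 1.844]
contact_force: [0.5, 0.2, -0.6]
grip_width: 0.2
```

```bash
python3 - <<'E'
from h import *
wt()
im=capture("scene");cv2.imwrite("pics/s21.png",im[:,:,::-1]);zoom("scene",200,190,110,80,7,"pics/s21z.png",im[:,:,::-1])
zoom("top",180,210,110,80,7,"pics/t21.png")
E
```

```text
lat -1.4889689919349887 uy 120.41744354222958 z 264.2657833667764 F lat,uy,z 0.5485069810986678 0.03358144853487796 -0.5799078426724836
```

View pics/s21z.png

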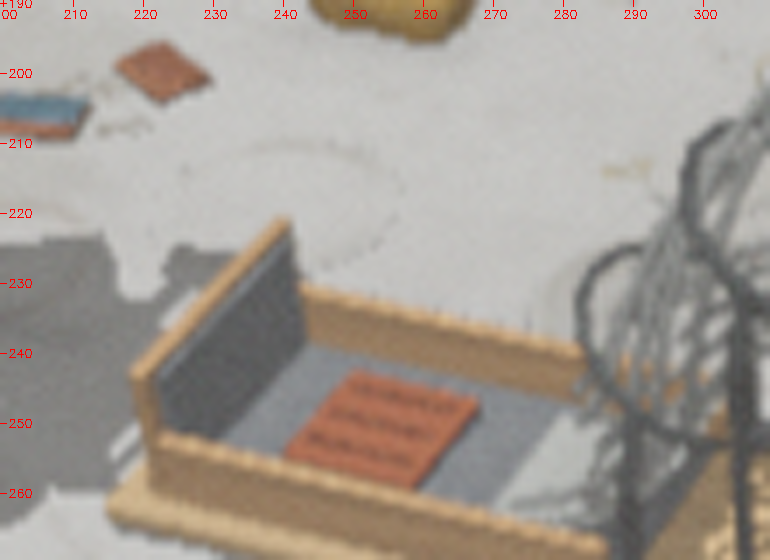

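View pics/t21.png

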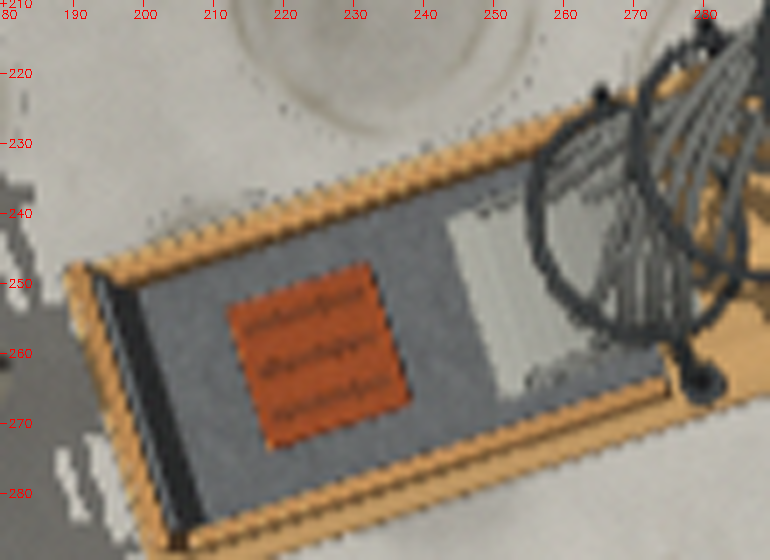

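View pics/s21.png

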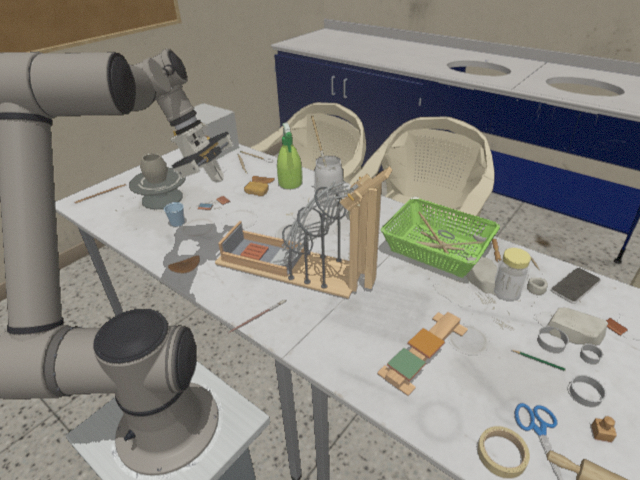

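The tile now lies flat, glaze down, at about (226,260) in the top view, some 30 mm clear of the run-out. The ochre and green tiles are still on the batten at their original pixels, (426,344) and (405,364), and the robot touches nothing. Handing the job in.

```bash
python3 - <<'E'
from plant import *
print(close_job())
E
```

```text
the job is handed in; nothing more can be done
None
```

The blue tile is lying glaze side down on the felt of the catch tray, with its clay back up and ready to mark. I handed the job in at about 24.5 s of the 58 s allowed.

**What I did:** I gripped the tile by its overhanging sides and laid it glaze up on the sloping infeed, where it slid square between the cheeks onto the leaves. I then closed the fingers and pushed it past the leaves, reading about 5 N along the slope. It dropped through the slot and turned over.

**Extra step:** the tile first stopped about 40 mm short of the expected resting point, with its trailing edge about 3 mm over the end of the run-out. I pushed it forward with the closed fingertips until it lay fully on the felt.

**Last checks:**
- **Blue tile:** both camera views show it flat, clay side up, about 30 mm clear of the run-out.
- **Ochre and green tiles:** they look undisturbed on the batten, judged by eye from the picture.
- **Forces:** the highest contact reading was about 11 N, when the tile first touched the bed. At the end the arm was clear of everything, reading close to 0 N.

**Measurements that disagreed:**
- **Bed height:** the top of the infeed bed triangulated to about 388 mm, not the 380 mm given. Contact came about 3 mm lower than my estimate.
- **Top camera:** it read about 2.5 mm off sideways at the infeed, so I corrected for that before placing the tile.

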